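# Load mould inserts into the wash carrier and lock them in

### The job

The mould inserts with the green stripe, however many are on the bench, are going to the washer: swing the carrier's retaining bail right up out of the way, slide every green-striped insert face up into a bay of its own, nose first and fully home so that its green end is flush with the front, then swing the bail all the way down across the mouths. Leave the scrapped insert with the red cross on the bench, and do not disturb it or the other tools and parts.

Things in the scene. Friction and masses are not known exactly. Their poses are not given: they have to be found in the camera images.
- carrier: stainless wash carrier bolted to the bench, 271 mm wide (y), 135 deep (x), 55 high; four bays side by side, open at the front. Origin: on the bench, height 0, below the middle of the plane of the bay mouths; x points into the bays (away from the robot), z up. Inserts can only be slid in from the front: see bay0, bay1, bay2
- bail (a joint): angle of the carrier's retaining bail, rad. 0: down (closed), crossbar across in front of the four mouths. Grows as the bail swings up and back over the carrier, to its stop at 2.1. Stiff pivot (0.14 N m friction): it stays wherever it is left. The pivot line runs along the carrier's y through bail_pivot
- bail_pivot (a point): point on the bail's pivot line, midway: 60 mm behind the mouth plane, 40 mm above the bench. The crossbar is a steel rod 12 mm thick, 300 mm long, 70 mm from the pivot line (at 0: 10 mm in front of the mouths, 40 mm above the bench), with a flat arm at each end 147 mm from the middle
- bail_tab (a point): middle of the yellow tab on the middle of the bail's crossbar, 93 mm from the pivot line. The tab is 36 mm long (away from the pivot), 22 mm wide along the carrier's y, 14 mm thick; level in front of the carrier when the bail is closed, standing up when it is open
- bay0 (a point): middle of the floor's front edge at the mouth of bay 0 (bays 0 to 3 from right to left, 64 mm apart), 30 mm above the bench; axes as the carrier's. Each bay: 49 mm wide, 18.5 mm high, flat floor, back stop 120 mm behind the mouth
- bay1 (a point): middle of the floor's front edge at the mouth of bay 1 (bays 0 to 3 from right to left, 64 mm apart), 30 mm above the bench; axes as the carrier's. Walls between bays and at the ends are 15 mm thick and 18.5 mm high, with 45-degree pointed noses widening from the mouth plane to 7.5 mm behind it
- bay2 (a point): middle of the floor's front edge at the mouth of bay 2 (bays 0 to 3 from right to left, 64 mm apart), 30 mm above the bench; axes as the carrier's. Strips on the walls' tops, from 12 mm behind the mouth inward, reach 6 mm over each side of a bay (37 mm left open above), with lifted lips at the front; a sloping sill reaches 10 mm in front of the floor and drops 7 mm
- bay3 (a point): middle of the floor's front edge at the mouth of bay 3 (bays 0 to 3 from right to left, 64 mm apart), 30 mm above the bench; axes as the carrier's. The whole carrier is smooth polished steel: friction about 0.25 against the inserts
- insert1: bright aluminium mould insert plate with one long rectangular cavity on its upper face, 120 x 46 x 16 mm (x, y, z), about 0.23 kg, lying face up on the bench. Origin: middle of the underside; x points to the nose, which goes in first; the tail end has a green stripe on top and a green end face. May be absent
- insert1_tail (a point): middle of the green end face of insert1 (60 mm behind its origin, 8 mm up)
- insert2: bright aluminium mould insert plate with two round cavities on its upper face, 120 x 46 x 16 mm (x, y, z), about 0.23 kg, lying face up on the bench. Origin: middle of the underside; x points to the nose, which goes in first; the tail end has a green stripe on top and a green end face. May be absent
- insert2_tail (a point): middle of the green end face of insert2 (60 mm behind its origin, 8 mm up)
- insert3: bright aluminium mould insert plate with two narrow parallel cavities on its upper face, 120 x 46 x 16 mm (x, y, z), about 0.23 kg, lying face up on the bench. Origin: middle of the underside; x points to the nose, which goes in first; the tail end has a green stripe on top and a green end face. May be absent
- insert3_tail (a point): middle of the green end face of insert3 (60 mm behind its origin, 8 mm up)
- insert4: bright aluminium mould insert plate with one round cavity with a boss on its upper face, 120 x 46 x 16 mm (x, y, z), about 0.23 kg, lying face up on the bench. Origin: middle of the underside; x points to the nose, which goes in first; the tail end has a green stripe on top and a green end face. May be absent
- insert4_tail (a point): middle of the green end face of insert4 (60 mm behind its origin, 8 mm up)
- scrap: scrapped insert plate of the same size and frame, with a red cross and a red stripe painted on it instead of green: stays on the bench
- torch: bystander: black inspection torch 128 mm long, lying; origin under its middle
- bush: bystander: steel guide bush, 48 mm across, 45 mm high, upright
- locring: bystander: dark steel locating ring, 70 mm across, 12 mm high
- hammer: bystander: brass-headed hammer 220 mm long, lying
- block: bystander: ground steel parallel block 60 x 30 x 20 mm
- spray: bystander: blue spray can with an orange cap, 58 mm across, 190 mm high, upright
- stone: bystander: brown polishing stone 100 x 25 x 13 mm, lying

How it is judged (in metres and radians):
On the way, in this order (a step that is already met when the one before it is completed fails the run):
1. the bail is swung up clear of the mouths (beyond 1.5 rad) (value of joint bail above 1.5 rad), for 0.2 s.
2. every green-striped insert is fully home in a bay while the bail is still up (x of insert1_tail in the frame of carrier between -0.004 and 0.006 m and z of insert1 in the frame of carrier between 0.026 and 0.036 m and y of insert1 in the frame of carrier between -0.12 and 0.12 m and angle between the x axis of each of insert1, insert2, insert3, insert4 and the x axis of carrier, either way round below 0.06 rad and angle between each of insert1, insert2, insert3, insert4's own z axis and vertical below 0.08 rad and x of insert2_tail in the frame of carrier between -0.004 and 0.006 m and z of insert2 in the frame of carrier between 0.026 and 0.036 m and y of insert2 in the frame of carrier between -0.12 and 0.12 m and x of insert3_tail in the frame of carrier between -0.004 and 0.006 m and z of insert3 in the frame of carrier between 0.026 and 0.036 m and y of insert3 in the frame of carrier between -0.12 and 0.12 m and x of insert4_tail in the frame of carrier between -0.004 and 0.006 m and z of insert4 in the frame of carrier between 0.026 and 0.036 m and y of insert4 in the frame of carrier between -0.12 and 0.12 m and value of joint bail above 1 rad), for 0.2 s.
3. the bail is swung down across the mouths (value of joint bail below 0.1 rad), for 0.2 s.
At the end, for the whole second after the job is handed in: every green-striped insert present lies face up in a bay on the carrier's floor, at rest, its green end flush with the mouth plane (4 mm proud to 6 mm inside), straight within 0.06 rad; the bail is down (under 0.1 rad); the scrapped insert lies on the bench; nothing is held (x of insert1_tail in the frame of carrier between -0.004 and 0.006 m and z of insert1 in the frame of carrier between 0.026 and 0.036 m and y of insert1 in the frame of carrier between -0.12 and 0.12 m and angle between the x axis of each of insert1, insert2, insert3, insert4 and the x axis of carrier, either way round below 0.06 rad and angle between each of insert1, insert2, insert3, insert4's own z axis and vertical below 0.08 rad and x of insert2_tail in the frame of carrier between -0.004 and 0.006 m and z of insert2 in the frame of carrier between 0.026 and 0.036 m and y of insert2 in the frame of carrier between -0.12 and 0.12 m and x of insert3_tail in the frame of carrier between -0.004 and 0.006 m and z of insert3 in the frame of carrier between 0.026 and 0.036 m and y of insert3 in the frame of carrier between -0.12 and 0.12 m and x of insert4_tail in the frame of carrier between -0.004 and 0.006 m and z of insert4 in the frame of carrier between 0.026 and 0.036 m and y of insert4 in the frame of carrier between -0.12 and 0.12 m and linear speed of each of insert1, insert2, insert3, insert4 below 0.02 m/s and value of joint bail below 0.1 rad and height (world z) of scrap below 0.02 m); the robot touches nothing.
It fails at once if the scrapped insert is shifted by more than 50 mm (distance of scrap from where it was at the start of the episode above 0.05 m).
It fails at once if a tool or part that is no insert is shifted by more than 50 mm (distance of any of torch, bush, locring, hammer, block, spray, stone from where it was at the start of the episode above 0.05 m).
Of insert1, insert2, insert3, insert4 only 3 to 4 are there at a start; the rules pass over those that are not, and their reading is None.
At some moment in a run one of insert1, insert2, insert3, insert4 may be knocked a few centimetres aside while the robot is not near it.
Once in a run the grip may slacken for a moment while it holds something.
It also fails if it takes over 208 s, if anything falls off the work surface, if the arm or the gripper's body presses on something with over 40 N, if the wrist force passes 120 N, or if a joint passes its speed limit or range.

### The arm

A 6-joint arm with a two-finger parallel gripper is mounted at the origin on the work surface. World frame = base frame: x ahead of the robot, y to its left, z up, the work surface at z = 0. Lengths are in mm, angles in rad, forces in N, time in s.
With the tool pointing down it reaches from about 275 to 1000 mm from the base axis. Payload 8.4 kg.
Tool frame: the origin (TCP) lies on the mounting face of the last link; the fingertips stand 173 mm ahead of it and the grasp point (between the pads) lies 155 mm ahead of it; z points along the fingers, y is the line along which they close (so a half turn about z gives the same grasp; the last joint's range is limited). The gripper opens to 85 mm and grips with 20 to 120 N. Pads are 22 mm wide; open, the fingers measure 114 mm over their backs; the gripper's body (76 mm by 85 mm) begins 54 mm behind the grasp point. The pads swing forward as they close: fully open they stand 13 mm farther back than shut.
Start: joints at [1.336, 0.353, 1.633, -0, 1.155, -0.002], TCP at [144.188, 608.144, 404.681] pointing down, gripper open.
Joint ranges: [-2.63, 2.63], [-0.92, 2.1], [0.06, 2.66], [-1.3, 4.44], [0, 2.69], [-3.02, 3.02]. Speed limits (rad/s): [2.22, 2.22, 2.79, 3.14, 3.14, 3.14].

### API

Orientations are given as [roll, pitch, yaw] about the fixed x, y, z axes, in that order (R = Rz(yaw) Ry(pitch) Rx(roll)).
In Python, from rig import r gives the robot as it stands.
- The arm moves only by the tool apply_moves, never from a script. Its argument "deltas" is a list of rows, each an object with "claw": the gripper command: -1 is fully open, 1 is shut, values between are in proportion; "delta_pos": the shift along the tool's x, y, z in cm, a list of three; "yaw": the turn about the tool's z in rad. In form: [{"claw": claw, "delta_pos": [tx, ty, tz], "yaw": yaw}, ...]. A call has 1 to 8 rows; each row shifts and turns the commanded pose from where the row before left it, along the tool's axes as they then stand; what a row does not reach is not made up. A row lasts 1/8 s, in which the tool goes at most 62.5 mm and 10.7 degrees, less where a joint would pass 70% of its speed; a pose out of reach is approached as far as the arm can. A call with a gripper value outside its range is refused whole. The fingers move at their own pace and stop on an object; "grip_force" is the grip in N (left out, the last holds). Time passes only in rows, so rows that do not move let the fingers close. It gives the time, the measured TCP pose, the force, the opening and the grip force at its end, in the units of the state.
- r.sense(): the state, without advancing time (a new reading comes with each control period).
- r.grab_frame(name): name is "scene" or "top"; returns a dict with "img" (400x640x3 uint8, blue, green, red), "z_map" (400x640 float32, mm along the optical axis (not along the pixel's ray), 0 where there is no reading), "fx", "fy", "cx", "cy" (pixels), "dist" ([k1, k2, p1, p2, k3] as OpenCV has them; the pictures are not rectified), "eye" and "rotation" of the camera in the world. Camera axes: x right, y up, looking along -z (the intrinsics and any distortion apply to the point x, -y, -z); pixel columns grow to the right and rows downward; lengths in mm; the calibration is good to about 2 mm. A picture is of the moment at which its call begins.
- r.sign_off(): hands the job in; it is judged then, once.
The state is a dict: "clock": time; "qpos": joint angles; "qvel": joint speeds; "joint_efforts": joint torques, N m; "eef_pos": TCP position; "tcp_rot": TCP orientation; "contact_force": force on the tool from outside, world axes, zero at the start; "wrist_torque": the same for the moment, N m; "opening": opening from 0.0 (shut) to 1.0 (fully open); "grasp_force": force on a finger pad.
Only numpy, scipy, OpenCV 4.12 (cv2) and the standard library are available. Lean on these libraries where they do the work, as an engineer would, in place of code of your own. Each camera call takes 0.05 s, during which the arm holds its last target. There are 200 camera calls.

## Working session

There is one attempt and no reset: what is moved stays moved. The work goes in short steps, Python scripts to look and compute and a tool call to move; the robot and the scene stay as the last step left them, time stands still between calls to the robot, and variables do not carry over. Pictures are saved under pics/ and viewed, at most 14 in all, crops included, and the job is handed in when it is done.

Besides the shell and the picture viewer there is one more tool, called after ">>>" by a JSON object that holds its "op" and its "data". apply_moves: Moves the arm, as the interface text tells. Its arguments: {"type":"object","properties":{"deltas":{"type":"array"},"grip_force":{"type":"number"}},"required":["deltas"]}

```bash
mkdir -p pics; ls
cat > h.py <<'E'
import numpy as np, cv2
from rig import r
def grab(n):
    f=r.grab_frame(n); np.savez('/tmp/'+n+'.npz',**{k:np.array(v) for k,v in f.items()}); return f
def load(n): return dict(np.load('/tmp/'+n+'.npz'))
def K(f): return np.array([[f['fx'],0,f['cx']],[0,f['fy'],f['cy']],[0,0,1.]],float)
def px(f,u,v,z=None):
    """pixel->world; z: intersect plane height, else depth"""
    p=cv2.undistortPoints(np.array([[[u,v]]],float),K(f),np.array(f['dist'],float))[0,0]
    d=np.array([p[0],-p[1],-1.]); R=np.array(f['rotation'],float).reshape(3,3); e=np.array(f['eye'],float)
    if z is None: return e+R@d*float(f['z_map'][int(round(v)),int(round(u))])
    w=R@d; return e+w*(z-e[2])/w[2]
def proj(f,P):
    R=np.array(f['rotation'],float).reshape(3,3); c=(np.atleast_2d(P)-f['eye'])@R
    c=c*[1,-1,-1]
    return cv2.projectPoints(c.reshape(-1,1,3),np.zeros(3),np.zeros(3),K(f),np.array(f['dist'],float))[0][:,0]
E
python3 - <<'E'
from h import *
for n in('top','scene'):
    f=grab(n); cv2.imwrite(f'pics/{n}0.png',f['img'] if n=='scene' else cv2.resize(f['img'],(800,500)))
    print(n,f['eye'],f['rotation'],f['fx'],f['dist'])
print(r.sense())
E
```

```text
pics
top [ 426.07844556   -1.86581237 1320.01708483] [ 0.07039101  0.01394427 -1.57864143] 408.2345433746199 [-0.01140854  0.          0.          0.          0.        ]
scene [1001.89392126 -636.06968208  974.91568568] [ 0.7312664  -0.00365656  0.65289653] 395.2783198773139 [0.00508473 0.         0.         0.         0.        ]
{'clock': 0.1, 'qpos': array([ 1.33557162e+00,  3.53582741e-01,  1.63408004e+00,  1.88210182e-06,
        1.15520351e+00, -2.39136486e-03]), 'qvel': array([ 2.02507437e-04, -4.61725860e-04, -2.82257609e-03,  3.07214594e-04,
       -3.00954666e-06, -1.25459419e-03]), 'joint_efforts': array([-1.85209828e-03, -6.06352830e+01, -3.42821860e+01, -8.86293356e-05,
        4.13658097e-03,  1.79963104e-05]), 'eef_pos': array([144.15274437, 607.92257911, 404.02553294]), 'tcp_rot': array([-3.14031902e+00, -4.76666508e-06,  2.90875854e+00]), 'contact_force': array([-0.00305374, -0.15553723, -0.72593325]), 'wrist_torque': array([ 0.02885762, -0.02218594, -0.011121  ]), 'grasp_force': 0.0, 'opening': 1.0007983749500544}
```

Run:
```python
s=open('h.py').read()
s=s.replace("np.array(f['rotation'],float).reshape(3,3)","Rot.from_euler('xyz',f['rotation']).as_matrix()").replace("from rig","from scipy.spatial.transform import Rotation as Rot\nfrom rig")
open('h.py','w').write(s)
```

```text
(no output)
```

View pics/top0.png

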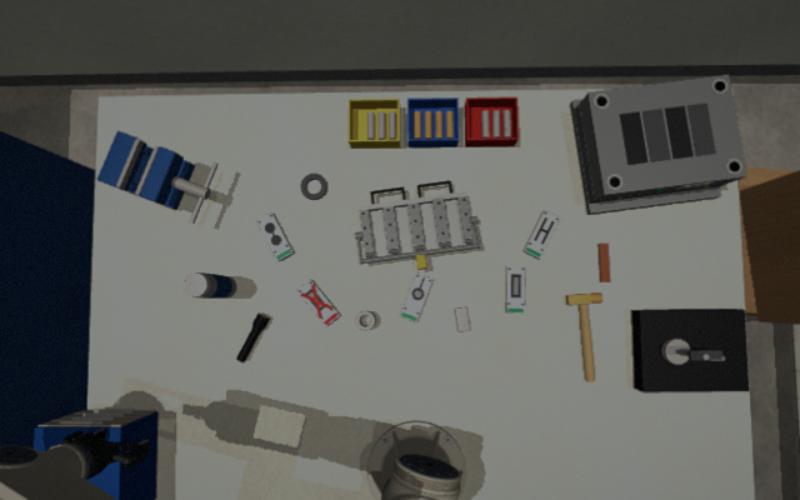

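View pics/scene0.png

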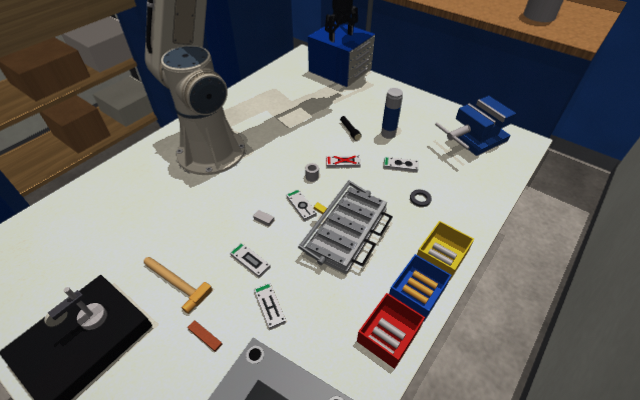

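The top view (800x500, scale 1.25) shows four green inserts: insert2 at (276,236), insert4 at (417,297), insert1 at (515,288) and insert3 at (542,234). The scrap is at (320,302), the carrier is around (420,228) and the yellow tab is at (421,262). I'll enlarge for corners.

Run:
```python
from h import *
f=load('top'); im=f['img']
c=im[145:275,190:460]; cv2.imwrite('pics/c1.png',cv2.resize(c[:, :135],None,fx=5,fy=4.5,interpolation=cv2.INTER_CUBIC) if 0 else cv2.resize(c[:,0:160],(800,650)[:2],interpolation=cv2.INTER_CUBIC)[:600])
c=im[145:265,300:460]; cv2.imwrite('pics/c2.png',cv2.resize(c,(800,600),interpolation=cv2.INTER_CUBIC))
# green blobs
hsv=cv2.cvtColor(im,cv2.COLOR_BGR2HSV)
def blobs(m,nm,z):
    n,l,s,ce=cv2.connectedComponentsWithStats(m.astype(np.uint8))
    for i in range(1,n):
        if s[i,4]>8 and 150<ce[i][0]<500 and 120<ce[i][1]<290: print(nm,s[i],ce[i].round(1),px(f,*ce[i],z).round(1))
blobs(cv2.inRange(hsv,(45,90,40),(85,255,255)),'green',14)
blobs(cv2.inRange(hsv,(22,120,80),(35,255,255)),'yellow',40)
```

```text
green [421 198  11   7  31] [426.  201.3] [ 548.3 -304.6   14. ]
green [222 200  11   7  28] [227.  202.9] [548.7 335.3  14. ]
green [406 247  12   3  35] [411.7 248. ] [ 399.5 -255.4   14. ]
green [322 251  11   6  31] [327.  253.1] [385.4  14.   14. ]
yellow [333 204   8  11  73] [336.5 208.9] [524.4 -17.4  40. ]
yellow [455 236  18   7  99] [462.8 239.1] [ 426.3 -410.2   40. ]
```

View pics/c1.png

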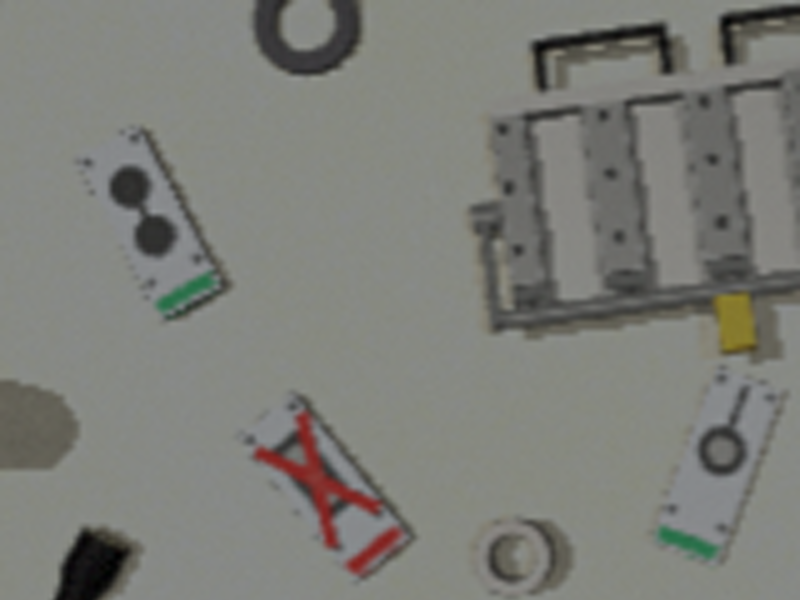

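View pics/c2.png

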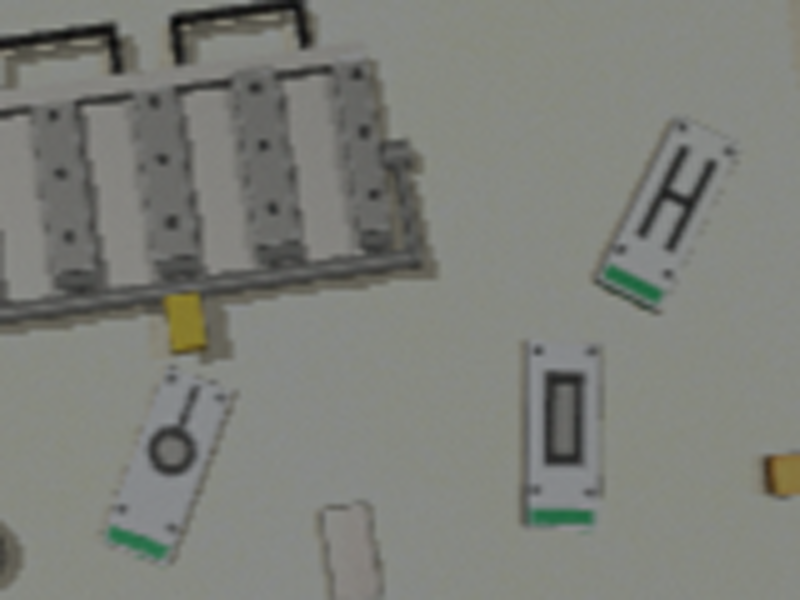

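Crop 1 (offset 190,145, 5x) shows insert2 with its nose holes at (86,162) and (135,137), tail holes at (197,258) and (150,284), and stripe at (187,293). The scrap is around (330,490). Crop 2 (offset 300,145) shows insert4 nose-up under the tab, insert1 at (563,433), insert3 at (668,215), and the crossbar running to (420,262). Next I'll fit the poses and check them by overlay.

```bash
cat > fit.py <<'E'
from h import *
from scipy.optimize import least_squares
def W(p,L):
    L=np.array(L,float); c,s=np.cos(p[2]),np.sin(p[2])
    return np.c_[p[0]+c*L[:,0]-s*L[:,1],p[1]+s*L[:,0]+c*L[:,1],L[:,2]]
def fit(f,L,uv,p0):
    o=least_squares(lambda p:(proj(f,W(p,L))-uv).ravel(),p0,x_scale=[10,10,.1],loss='soft_l1')
    return o.x,np.abs(o.fun).max()
E
python3 - <<'E'
from fit import *
f=load('top')
A=lambda ps:np.array(ps,float)/5+[190,145]-.4
B=lambda ps:np.array(ps,float)/5+[300,145]-.4
# carrier: yaw by screw rows, tab, bar ends, hubs
sx=[]
L=[[-10,150,40],[-10,-150,40],[-33,0,47]]; uv=np.r_[A([(497,322)]),B([(422,262),(186,323)])]
c,e=fit(f,L,uv,[560,-10,-.1]); print('carrier bar fit',c.round(3),e)
scr=B([(-47,129),(53,115),(153,101),(255,87),(357,73),(69,237),(172,222),(273,209),(374,194)])
w=np.array([px(f,*q,50) for q in scr]); R=np.array([[np.cos(c[2]),np.sin(c[2])],[-np.sin(c[2]),np.cos(c[2])]])
print('screws in carrier',((w[:,:2]-c[:2])@R.T).round(1).tolist())
H={'i2':A([(86,162),(135,137),(197,258),(150,284),(187,293)]),
'i4':B([(172,378),(220,397),(172,528),(122,509),(138,542)]),
'i1':B([(538,351),(592,351),(591,491),(535,491),(562,517)]),
'i3':B([(682,126),(730,150),(668,273),(620,248),(634,284)]),
'scrap':A([(248,440),(294,405),(372,552),(372,552),(375,552)])}
z=16
# fit hole template from all greens, holes (a,±b),(c,±b), stripe d
ini={'i2':[600,310,.5],'i4':[430,0,-.3],'i1':[455,-255,0],'i3':[600,-330,-.4]}
ks=list(ini)
def res(v,full=0):
    a,b,cc=v[:3]; L=[[a,b,z],[a,-b,z],[cc,-b,z],[cc,b,z],[-55.5,0,z]]; r_=[]
    for i,k in enumerate(ks): r_.append((proj(f,W(v[3+3*i:6+3*i],L))-H[k]).ravel())
    return np.concatenate(r_)
o=least_squares(res,[54,17,-38]+sum(ini.values(),[]),loss='soft_l1')
print('templ',o.x[:3].round(1),np.abs(o.fun).max().round(2))
P={k:o.x[3+3*i:6+3*i] for i,k in enumerate(ks)}
for k in ks: print(k,P[k].round(3),'tail',W(P[k],[[-60,0,8]])[0].round(1))
np.savez('/tmp/p.npz',c=c,**P)
im=f['img']; S=5; big=cv2.resize(im[145:265,200:450],None,fx=S,fy=S,interpolation=cv2.INTER_CUBIC)
def poly(p,L,col):
    q=(proj(f,W(p,L))+.4-[200,145])*S; cv2.polylines(big,[q.astype(int)],True,col,1)
for k in ks: poly(P[k],[[60,23,16],[60,-23,16],[-60,-23,16],[-60,23,16]],(0,0,255))
for y0 in(-96,-32,32,96): poly(c,[[0,y0+24.5,48],[120,y0+24.5,48],[120,y0-24.5,48],[0,y0-24.5,48]],(255,0,0))
poly(c,[[-10,150,40],[-10,-150,40]],(0,0,255)); poly(c,[[-15,11,47],[-51,11,47],[-51,-11,47],[-15,-11,47]],(0,0,255)); poly(c,[[60,155,40],[60,-155,40]],(0,255,0))
cv2.imwrite('pics/ov.png',cv2.resize(big,(800,384)))
cv2.imwrite('pics/ovc.png',big[:600,350:1150])
E
```

```text
carrier bar fit [ 5.53679e+02 -1.56150e+01  1.16000e-01] 0.5991640455162894
screws in carrier [[108.6, 131.1], [109.4, 67.6], [110.3, 4.1], [111.0, -60.6], [111.7, -125.4], [31.5, 67.0], [32.8, 1.8], [33.0, -61.9], [34.4, -125.8]]
templ [ 50.2  17.2 -39.1] 0.29
i2 [5.96781e+02 3.61647e+02 4.89000e-01] tail [543.8 333.5   8. ]
i4 [ 4.37078e+02 -6.56900e+00 -3.69000e-01] tail [381.1  15.1   8. ]
i1 [ 4.54931e+02 -2.58421e+02 -3.60000e-02] tail [ 395.  -256.3    8. ]
i3 [ 5.9706e+02 -3.3063e+02 -4.8400e-01] tail [ 543.9 -302.7    8. ]
```

View pics/ovc.png

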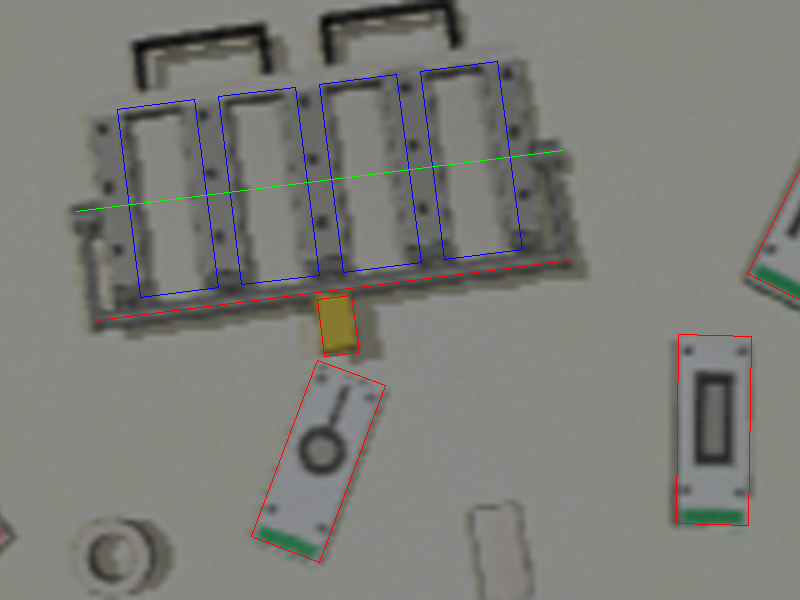

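Run:
```python
from fit import *
f=load('top'); P=dict(np.load('/tmp/p.npz'))
A=lambda ps:np.array(ps,float)/5+[190,145]-.4
B=lambda ps:np.array(ps,float)/5+[300,145]-.4
scr=B([(-47,129),(53,115),(153,101),(255,87),(357,73),(-32,250),(69,237),(172,222),(273,209),(374,194)])
oth=np.r_[A([(497,322)]),B([(422,262),(186,323)])]
def res(v,p=0):
    L=[[a,y,53] for a in v[3:5] for y in(128,64,0,-64,-128)]+[[-10,150,40],[-10,-150,40],[-33,0,47]]
    return (proj(f,W(v,L))-np.r_[scr,oth])
o=least_squares(lambda v:res(v).ravel(),list(P['c'])+[110,33],loss='soft_l1',f_scale=.3)
print(o.x.round(3)); print(res(o.x).round(2).tolist())
P['c']=o.x[:3]; np.savez('/tmp/p.npz',**P)
# depth check of the walls' front: points on strip tops
for x in(10,14,60): print([px(f,*proj(f,W(o.x,[[x,y,53]]))[0]).round(1).tolist() for y in(-64,0,64)])
c=o.x
for n,q in dict(tab=[-33,0,40],b0=[0,-96,30],b1=[0,-32,30],b2=[0,32,30],b3=[0,96,30]).items(): print(n,W(c,[q])[0].round(1))
s=r.sense(); print(s['eef_pos'],s['tcp_rot'],s['clock'])
print(Rot.from_euler('xyz',s['tcp_rot']).as_matrix().round(3))
```

```text
[ 5.54030e+02 -1.37060e+01  1.28000e-01  1.09087e+02  3.16980e+01]
[[-0.09, -0.03], [0.11, -0.02], [0.32, -0.01], [0.13, 0.0], [-0.05, 0.01], [0.11, 0.06], [0.2, -0.13], [-0.1, 0.07], [0.01, -0.13], [0.12, 0.07], [-0.49, 0.12], [-1.08, -0.88], [-0.07, 0.48]]
[[571.9, -75.8, 54.6], [563.5, -12.4, 56.7], [556.0, 51.1, 51.0]]
[[575.7, -75.2, 56.1], [567.7, -11.9, 54.6], [559.4, 51.4, 56.0]]
[[621.6, -69.5, 53.7], [612.9, -6.0, 57.3], [604.8, 57.3, 56.9]]
tab [521.3 -17.9  40. ]
b0 [ 566.3 -108.9   30. ]
b1 [558.1 -45.4  30. ]
b2 [549.9  18.   30. ]
b3 [541.7  81.5  30. ]
[144.15274437 607.92257911 404.02553294] [-3.14031902e+00 -4.76666508e-06  2.90875854e+00] 0.1
[[-0.973  0.231 -0.   ]
 [ 0.231  0.973 -0.001]
 [ 0.    -0.001 -1.   ]]
```

```bash
cat > plan.py <<'E'
from fit import *
P=dict(np.load('/tmp/p.npz')); c=P['c']
def go(x,y,z,yaw,s=None):
    "yaw = world direction of (minus) tool x; rotation first, then translation in tool axes (cm)"
    s=s or r.sense(); cur=s['tcp_rot'][2]; t=yaw+np.pi
    d=(t-cur+np.pi)%(2*np.pi)-np.pi
    R=Rot.from_euler('xyz',[np.pi,0,t]).as_matrix()
    v=R.T@(np.array([x,y,z])-s['eef_pos'])/10
    print('yaw',round(-d,3),'dpos cm',v.round(2),'dist',np.linalg.norm(v).round(1))
def goc(X,Y,Z,yaw=0):  # carrier-frame target
    p=W(c,[[X,Y,Z]])[0]; go(*p,c[2]+yaw)
def st():
    s=r.sense(); R=np.array([[np.cos(c[2]),np.sin(c[2])],[-np.sin(c[2]),np.cos(c[2])]])
    print('t',s['clock'],'tcp',s['eef_pos'].round(1),'yaw',s['tcp_rot'].round(3),'car',(R@(s['eef_pos'][:2]-c[:2])).round(1),'F',s['contact_force'].round(1),'open',round(s['opening'],3),s['grasp_force'],'q6',s['qpos'][5].round(2))
E
python3 -c "
from plan import *
st(); goc(-33,0,300)"
```

```text
t 0.1 tcp [144.2 607.9 404. ] yaw [-3.14  -0.     2.909] car [-327.  669.] F [-0.  -0.2 -0.7] open 1.001 0.0 q6 -0.0
yaw -0.361 dpos cm [-29.4 -66.9  10.4] dist 73.8
```

>>> {"op": "apply_moves", "data": {"deltas": [{"claw": -1, "delta_pos": [0, 0, 0], "yaw": -0.18}, {"claw": -1, "delta_pos": [0, 0, 0], "yaw": -0.18}, {"claw": -1, "delta_pos": [-2.45, -5.58, 0], "yaw": 0}, {"claw": -1, "delta_pos": [-2.45, -5.58, 0], "yaw": 0}, {"claw": -1, "delta_pos": [-2.45, -5.58, 0], "yaw": 0}, {"claw": -1, "delta_pos": [-2.45, -5.58, 0], "yaw": 0}, {"claw": -1, "delta_pos": [-2.45, -5.58, 0], "yaw": 0}, {"claw": -1, "delta_pos": [-2.45, -5.58, 0], "yaw": 0}]}}

```text
clock: 1.1
eef_pos: [333.0, 292.9, 404.7]
tcp_rot: [3.142, 0.0, -3.014]
contact_force: [0.9, 0.2, 0.2]
opening: 1.003
grasp_force: 0.0
```

>>> {"op": "apply_moves", "data": {"deltas": [{"claw": -1, "delta_pos": [-2.45, -5.58, 0], "yaw": 0}, {"claw": -1, "delta_pos": [-2.45, -5.58, 0], "yaw": 0}, {"claw": -1, "delta_pos": [-2.45, -5.58, 0], "yaw": 0}, {"claw": -1, "delta_pos": [-2.45, -5.58, 0], "yaw": 0}, {"claw": -1, "delta_pos": [0, 0, 4], "yaw": 0}, {"claw": -1, "delta_pos": [0, 0, 4], "yaw": 0}, {"claw": -1, "delta_pos": [0, 0, 0], "yaw": 0}]}}

```text
clock: 1.98
eef_pos: [456.7, 85.3, 322.4]
tcp_rot: [-3.141, -0.006, -3.015]
contact_force: [-0.3, -0.1, 0.7]
opening: 1.0
grasp_force: 0.0
```

```bash
python3 -c "
from plan import *
st(); goc(-33,0,198)"
```

```text
t 1.975 tcp [456.7  85.3 322.4] yaw [-3.141 -0.006 -3.015] car [-83.9 110.6] F [-0.3 -0.1  0.7] open 1.0 0.0 q6 -1.52
yaw -0.002 dpos cm [ -5.09 -11.06  12.44] dist 17.4
```

>>> {"op": "apply_moves", "data": {"deltas": [{"claw": -1, "delta_pos": [-1.7, -3.7, 0], "yaw": 0}, {"claw": -1, "delta_pos": [-1.7, -3.7, 0], "yaw": 0}, {"claw": -1, "delta_pos": [-1.7, -3.66, 0], "yaw": 0}, {"claw": -1, "delta_pos": [0, 0, 4], "yaw": 0}, {"claw": -1, "delta_pos": [0, 0, 4], "yaw": 0}, {"claw": -1, "delta_pos": [0, 0, 2], "yaw": 0}, {"claw": -1, "delta_pos": [0, 0, 0], "yaw": 0}]}}

```text
clock: 2.85
eef_pos: [522.8, -17.2, 224.9]
tcp_rot: [3.141, -0.001, -3.014]
contact_force: [0.1, -0.3, 0.1]
opening: 1.003
grasp_force: 0.0
```

Run:
```python
from plan import *
st(); goc(-33,0,198)
f=grab('scene'); cv2.imwrite('pics/s1.png',cv2.resize(f['img'][120:300,200:440],(800,600),interpolation=cv2.INTER_CUBIC))
```

```text
t 2.85 tcp [522.8 -17.2 224.9] yaw [ 3.141e+00 -1.000e-03 -3.014e+00] car [-31.4   0.5] F [ 0.1 -0.3  0.1] open 1.003 0.0 q6 -1.73
yaw -0.001 dpos cm [ 0.16 -0.05  2.69] dist 2.7
```

View pics/s1.png

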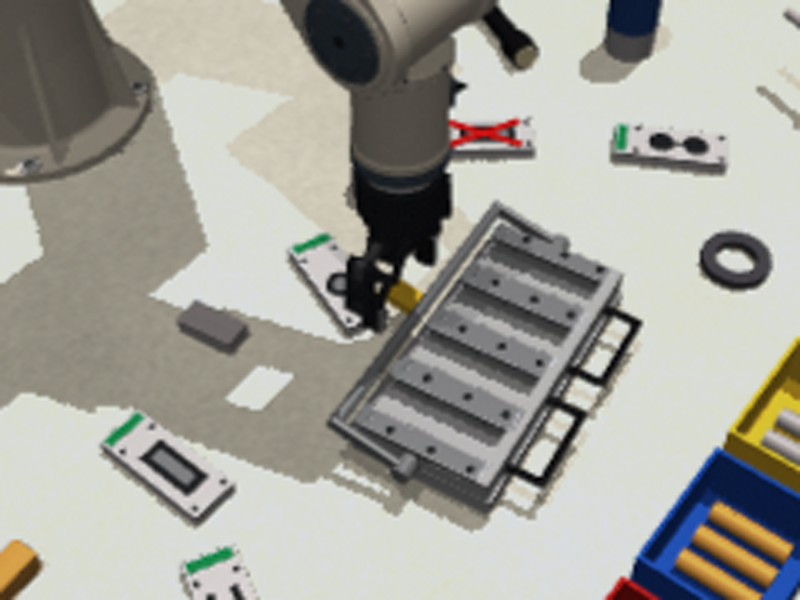

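The fingers straddle the tab (405,295) in line with it. Next: descend and grip.

>>> {"op": "apply_moves", "data": {"deltas": [{"claw": -1, "delta_pos": [0.3, 0, 1.4], "yaw": 0}, {"claw": -1, "delta_pos": [0, 0, 1.3], "yaw": 0}, {"claw": 1, "delta_pos": [0, 0, 0], "yaw": 0}, {"claw": 1, "delta_pos": [0, 0, 0], "yaw": 0}, {"claw": 1, "delta_pos": [0, 0, 0], "yaw": 0}, {"claw": 1, "delta_pos": [0, 0, 0], "yaw": 0}, {"claw": 1, "delta_pos": [0, 0, 0], "yaw": 0}], "grip_force": 30}}

```text
clock: 3.78
eef_pos: [519.7, -17.2, 197.9]
tcp_rot: [3.14, 0.0, -3.015]
contact_force: [0.2, 8.3, 0.3]
opening: 0.25
grasp_force: 30.9
```

Run:
```python
from plan import *
st()
# arc deltas for tab centre, radius 93+2
for a in np.arange(0,2.0,.25): print(a.round(2),'tx',(-9.5*(np.cos(a)-np.cos(a+.25))).round(2),'tz',(-9.5*(np.sin(a+.25)-np.sin(a))).round(2))
```

```text
t 3.775 tcp [519.7 -17.2 197.9] yaw [ 3.14   0.    -3.015] car [-34.5   1. ] F [0.2 8.3 0.3] open 0.25 30.887571573257446 q6 -1.74
0.0 tx -0.3 tz -2.35
0.25 tx -0.87 tz -2.2
0.5 tx -1.39 tz -1.92
0.75 tx -1.82 tz -1.52
1.0 tx -2.14 tz -1.02
1.25 tx -2.32 tz -0.46
1.5 tx -2.37 tz 0.13
1.75 tx -2.26 tz 0.71
```

>>> {"op": "apply_moves", "data": {"deltas": [{"claw": 1, "delta_pos": [-0.1, 0, -1.18], "yaw": 0}, {"claw": 1, "delta_pos": [-0.2, 0, -1.17], "yaw": 0}, {"claw": 1, "delta_pos": [-0.4, 0, -1.12], "yaw": 0}, {"claw": 1, "delta_pos": [-0.47, 0, -1.08], "yaw": 0}, {"claw": 1, "delta_pos": [-0.65, 0, -1.0], "yaw": 0}, {"claw": 1, "delta_pos": [-0.74, 0, -0.92], "yaw": 0}, {"claw": 1, "delta_pos": [-0.87, 0, -0.8], "yaw": 0}, {"claw": 1, "delta_pos": [-0.95, 0, -0.72], "yaw": 0}]}}

```text
clock: 4.78
eef_pos: [563.0, -11.6, 276.0]
tcp_rot: [3.14, -0.001, -3.015]
contact_force: [4.8, 5.4, -20.5]
opening: 0.241
grasp_force: 30.4
```

>>> {"op": "apply_moves", "data": {"deltas": [{"claw": 1, "delta_pos": [-1.05, 0, -0.57], "yaw": 0}, {"claw": 1, "delta_pos": [-1.09, 0, -0.45], "yaw": 0}, {"claw": 1, "delta_pos": [-1.15, 0, -0.3], "yaw": 0}, {"claw": 1, "delta_pos": [-1.17, 0, -0.16], "yaw": 0}, {"claw": 1, "delta_pos": [-1.19, 0, 0], "yaw": 0}, {"claw": 1, "delta_pos": [-1.18, 0, 0.13], "yaw": 0}, {"claw": 1, "delta_pos": [-1.15, 0, 0.28], "yaw": 0}, {"claw": 1, "delta_pos": [-1.11, 0, 0.43], "yaw": 0}]}}

```text
clock: 5.78
eef_pos: [651.3, -0.4, 284.6]
tcp_rot: [3.14, -0.009, -3.014]
contact_force: [-36.6, 0.7, 46.3]
opening: 0.24
grasp_force: 56.8
```

Run:
```python
from plan import *
st()
f=grab('scene'); cv2.imwrite('pics/s2.png',cv2.resize(f['img'][100:280,200:440],(640,480),interpolation=cv2.INTER_CUBIC))
```

```text
t 5.775 tcp [ 6.513e+02 -4.000e-01  2.846e+02] yaw [ 3.14  -0.009 -3.014] car [98.1  0.7] F [-36.6   0.7  46.3] open 0.24 56.755411233311435 q6 -1.7
```

View pics/s2.png

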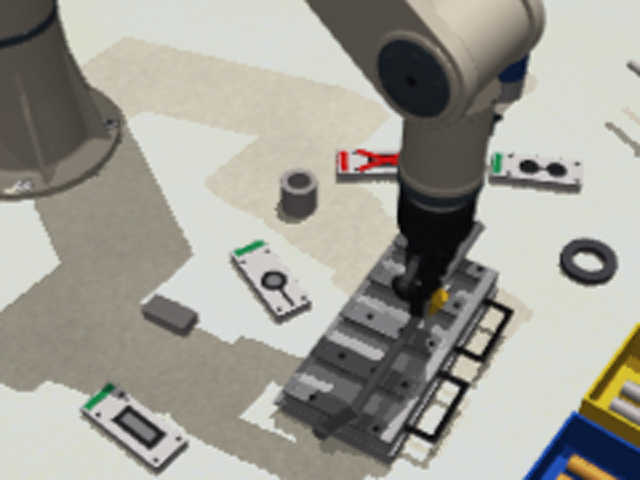

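The bail is up at about 2.0 rad, with the crossbar over the carrier from (340,425) to (480,230). I'll release and rise, then go to insert4.

>>> {"op": "apply_moves", "data": {"deltas": [{"claw": -1, "delta_pos": [0.1, 0, -0.3], "yaw": 0}, {"claw": -1, "delta_pos": [0, 0, 0], "yaw": 0}, {"claw": -1, "delta_pos": [0, 0, 0], "yaw": 0}, {"claw": -1, "delta_pos": [0, 0, -3], "yaw": 0}, {"claw": -1, "delta_pos": [0, 0, -4], "yaw": 0}, {"claw": -1, "delta_pos": [5, 0, 0], "yaw": 0}, {"claw": -1, "delta_pos": [5, 0, 0], "yaw": 0}, {"claw": -1, "delta_pos": [5, 0, 0], "yaw": 0}]}}

```text
clock: 6.82
eef_pos: [502.1, -20.2, 357.2]
tcp_rot: [-3.141, 0.001, -3.014]
contact_force: [-0.4, -0.1, 0.9]
opening: 1.002
grasp_force: 0.0
```

```bash
cat >> plan.py <<'E'
def goi(k,d,Z):  # above insert k at d mm along its x from origin
    p=P[k]; q=W(p,[[d,0,Z]])[0]; go(*q,p[2])
E
python3 - <<'E'
from plan import *
st(); goi('i4',-44,300)
f=grab('top'); b=f['z_map']
# bail crossbar height check
im=f['img']; cv2.imwrite('pics/t2.png',cv2.resize(im[145:265,200:360],(800,600),interpolation=cv2.INTER_CUBIC))
hsv=cv2.cvtColor(im,cv2.COLOR_BGR2HSV); m=cv2.inRange(hsv,(22,120,80),(35,255,255)); m[:,:300]=0;m[:,360:]=0;m[:170]=0;m[250:]=0
ys,xs=np.nonzero(m)
w=np.array([px(f,x,y) for x,y in zip(xs,ys)]); print(len(w),np.median(w,0) if len(w) else 0)
E
```

```text
t 6.825 tcp [502.1 -20.2 357.2] yaw [-3.141e+00  1.000e-03 -3.014e+00] car [-52.3   0.2] F [-0.4 -0.1  0.9] open 1.002 0.0 q6 -1.74
yaw 0.496 dpos cm [10.96 -1.07  5.72] dist 12.4
0 0
```

>>> {"op": "apply_moves", "data": {"deltas": [{"claw": -1, "delta_pos": [0, 0, 0], "yaw": 0.165}, {"claw": -1, "delta_pos": [0, 0, 0], "yaw": 0.165}, {"claw": -1, "delta_pos": [0, 0, 0], "yaw": 0.166}, {"claw": -1, "delta_pos": [3.8, -0.36, 2], "yaw": 0}, {"claw": -1, "delta_pos": [3.8, -0.36, 4], "yaw": 0}, {"claw": -1, "delta_pos": [3.8, -0.36, 4], "yaw": 0}, {"claw": -1, "delta_pos": [0, 0, 4], "yaw": 0}, {"claw": -1, "delta_pos": [0, 0, 0], "yaw": 0}]}}

```text
clock: 7.88
eef_pos: [392.5, 11.1, 215.5]
tcp_rot: [-3.14, -0.004, 2.773]
contact_force: [0.7, -0.4, -0.4]
opening: 0.998
grasp_force: 0.0
```

Run:
```python
from plan import *
st(); goi('i4',-49,174)
f=grab('top'); im=f['img']; g=cv2.inRange(cv2.cvtColor(im,cv2.COLOR_BGR2HSV),(45,90,40),(85,255,255))
n,l,s,ce=cv2.connectedComponentsWithStats(g)
print([(ce[i].round(1),px(f,*ce[i],16).round(1)) for i in range(1,n) if s[i,4]>8 and 150<ce[i][0]<500 and 120<ce[i][1]<290])
print({k:W(P[k],[[-55.5,0,16]])[0].round(1) for k in P if k!='c'})
c2=cv2.resize(im[145:265,200:360],(800,600),interpolation=cv2.INTER_CUBIC);cv2.imwrite('pics/t2.png',c2)
```

```text
t 7.875 tcp [392.5  11.1 215.5] yaw [-3.14  -0.004  2.773] car [-157.    45.3] F [ 0.7 -0.4 -0.4] open 0.998 0.0 q6 -1.18
yaw 0.0 dpos cm [ 0.11 -0.04  4.15] dist 4.2
[(array([426. , 201.3]), array([ 548.1, -304.1,   16. ])), (array([226.9, 202.9]), array([548.6, 335.1,  16. ])), (array([411.7, 248. ]), array([ 399.6, -255. ,   16. ]))]
{'i2': array([547.8, 335.6,  16. ]), 'i4': array([385.3,  13.4,  16. ]), 'i1': array([ 399.5, -256.4,   16. ]), 'i3': array([ 547.9, -304.8,   16. ])}
```

View pics/t2.png

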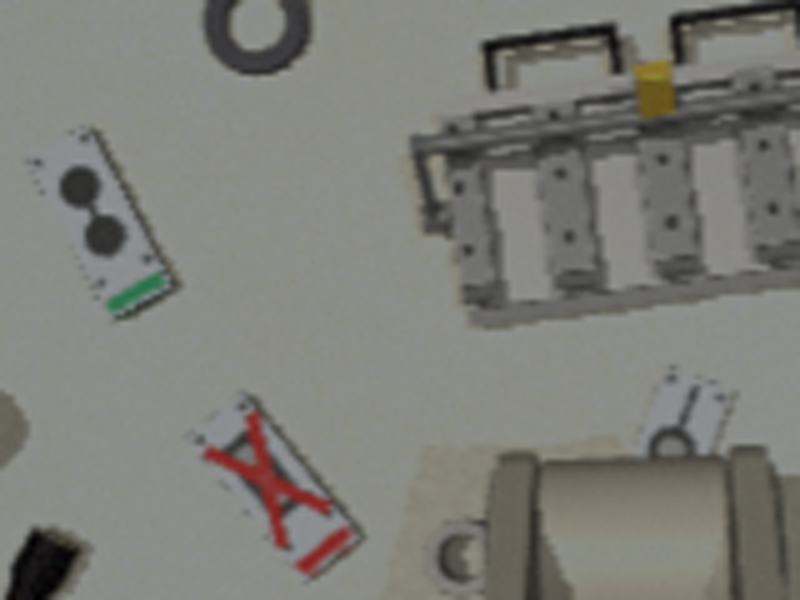

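The bail is now over the back (tab at 655,88), and insert4's nose (700,385) hasn't moved. Next: descend and grip.

>>> {"op": "apply_moves", "data": {"deltas": [{"claw": -1, "delta_pos": [0.1, 0, 2.2], "yaw": 0}, {"claw": -1, "delta_pos": [0, 0, 1.9], "yaw": 0}, {"claw": 1, "delta_pos": [0, 0, 0], "yaw": 0}, {"claw": 1, "delta_pos": [0, 0, 0], "yaw": 0}, {"claw": 1, "delta_pos": [0, 0, 0], "yaw": 0}, {"claw": 1, "delta_pos": [0, 0, 0], "yaw": 0}, {"claw": 1, "delta_pos": [0, 0, 0], "yaw": 0}], "grip_force": 80}}

```text
clock: 8.8
eef_pos: [393.2, 11.4, 177.7]
tcp_rot: [3.141, 0.003, 2.773]
contact_force: [-3.3, -0.5, 15.7]
opening: 0.512
grasp_force: 79.2
```

>>> {"op": "apply_moves", "data": {"deltas": [{"claw": 1, "delta_pos": [0, 0, -2], "yaw": 0}, {"claw": 1, "delta_pos": [0, 0, -3], "yaw": 0}, {"claw": 1, "delta_pos": [0, 0, 0], "yaw": 0}]}}

```text
clock: 9.18
eef_pos: [393.3, 11.4, 228.2]
tcp_rot: [3.14, 0.005, 2.773]
contact_force: [-0.5, -0.6, -2.7]
opening: 0.514
grasp_force: 83.4
```

Run:
```python
from plan import *
st(); 
# held insert: tool at d=-49 ; nose at +109 ahead of tool; want nose at carrier x=-25, bay2 y=32
goc(-25-109,32,224)
f=grab('scene'); cv2.imwrite('pics/s3.png',cv2.resize(f['img'][130:250,240:400],(640,480),interpolation=cv2.INTER_CUBIC))
```

```text
t 9.175 tcp [393.3  11.4 228.2] yaw [3.14  0.005 2.773] car [-156.2   45.5] F [-0.5 -0.6 -2.7] open 0.514 83.3557140827179 q6 -1.18
yaw -0.497 dpos cm [-2.22 -1.35  0.42] dist 2.6
```

View pics/s3.png

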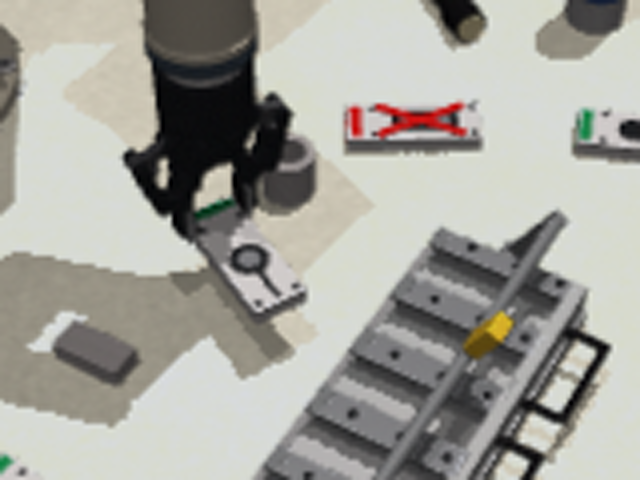

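>>> {"op": "apply_moves", "data": {"deltas": [{"claw": 1, "delta_pos": [0, 0, -2], "yaw": 0}, {"claw": 1, "delta_pos": [0, 0, 0], "yaw": -0.166}, {"claw": 1, "delta_pos": [0, 0, 0], "yaw": -0.166}, {"claw": 1, "delta_pos": [0, 0, 0], "yaw": -0.165}, {"claw": 1, "delta_pos": [-2.2, -1.35, 0], "yaw": 0}, {"claw": 1, "delta_pos": [0, 0, 2], "yaw": 0}, {"claw": 1, "delta_pos": [0, 0, 1.8], "yaw": 0}, {"claw": 1, "delta_pos": [0, 0, 0], "yaw": 0}]}}

```text
clock: 10.22
eef_pos: [414.9, 0.8, 206.4]
tcp_rot: [3.141, -0.004, -3.013]
contact_force: [-0.2, 0.0, -1.9]
opening: 0.508
grasp_force: 83.2
```

Run:
```python
from plan import *
st(); goc(-134,32,209.5)
f=grab('top'); cv2.imwrite('pics/t3.png',cv2.resize(f['img'][160:260,280:400],(720,600),interpolation=cv2.INTER_CUBIC))
```

```text
t 10.225 tcp [414.9   0.8 206.4] yaw [ 3.141 -0.004 -3.013] car [-136.1   32.2] F [-0.2  0.  -1.9] open 0.508 83.24805021286011 q6 -1.7
yaw -0.0 dpos cm [-0.21 -0.02 -0.31] dist 0.4
```

View pics/t3.png

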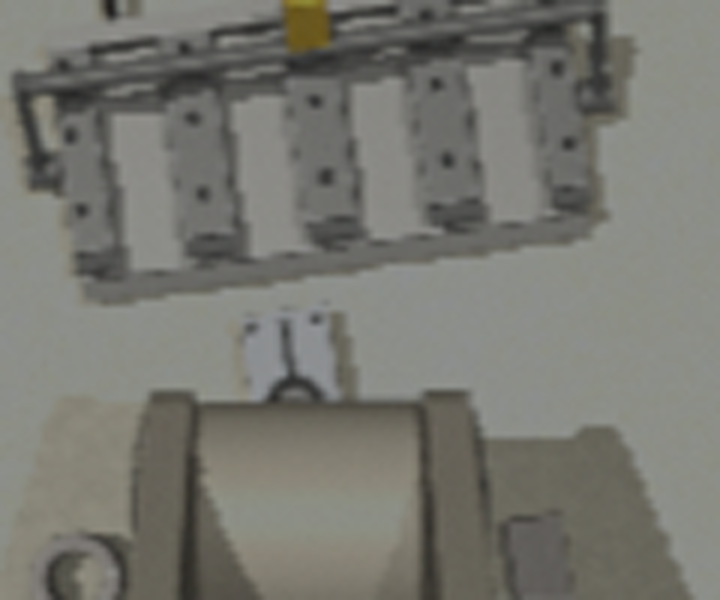

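The held insert's nose holes (252,328) and (316,320) line up with bay2's axis, about (285,324). Next: raise 3 mm and slide in.

>>> {"op": "apply_moves", "data": {"deltas": [{"claw": 1, "delta_pos": [0, 0, -0.3], "yaw": 0}, {"claw": 1, "delta_pos": [-1.5, 0, 0], "yaw": 0}, {"claw": 1, "delta_pos": [-1.0, 0, 0], "yaw": 0}, {"claw": 1, "delta_pos": [-1.0, 0, 0], "yaw": 0}, {"claw": 1, "delta_pos": [-1.0, 0, 0], "yaw": 0}, {"claw": 1, "delta_pos": [-1.0, 0, 0], "yaw": 0}]}}

```text
clock: 11.02
eef_pos: [471.0, 8.0, 210.9]
tcp_rot: [3.142, -0.0, -3.013]
contact_force: [-0.6, 0.7, -3.5]
opening: 0.511
grasp_force: 83.3
```

```bash
python3 -c "
from plan import *
st()"
```

```text
t 11.025 tcp [471.    8.  210.9] yaw [ 3.142 -0.    -3.013] car [-79.5  32.1] F [-0.6  0.7 -3.5] open 0.511 83.28289031982422 q6 -1.69
```

>>> {"op": "apply_moves", "data": {"deltas": [{"claw": 1, "delta_pos": [-1.5, 0, 0.05], "yaw": 0}, {"claw": 1, "delta_pos": [-1.5, 0, 0.05], "yaw": 0}, {"claw": 1, "delta_pos": [-1.5, 0, 0], "yaw": 0}, {"claw": 1, "delta_pos": [-1.5, 0, 0], "yaw": 0}, {"claw": 1, "delta_pos": [0, 0, 0], "yaw": 0}]}}

```text
clock: 11.65
eef_pos: [531.2, 15.7, 210.0]
tcp_rot: [-3.142, 0.001, -3.013]
contact_force: [-0.3, 0.7, -1.8]
opening: 0.51
grasp_force: 83.2
```

>>> {"op": "apply_moves", "data": {"deltas": [{"claw": -0.3, "delta_pos": [0, 0, 0], "yaw": 0}, {"claw": -0.3, "delta_pos": [0, 0, 0], "yaw": 0}, {"claw": -0.3, "delta_pos": [0, 0, 0], "yaw": 0}, {"claw": -0.3, "delta_pos": [2, 0, 0], "yaw": 0}, {"claw": -0.3, "delta_pos": [2, 0, -2], "yaw": 0}, {"claw": -0.3, "delta_pos": [2, 0, -2], "yaw": 0}, {"claw": 1, "delta_pos": [2, 0, 0], "yaw": 0}, {"claw": 1, "delta_pos": [0, 0, 0], "yaw": 0}]}}

```text
clock: 12.65
eef_pos: [449.5, 5.2, 250.2]
tcp_rot: [3.142, -0.001, -3.014]
contact_force: [0.2, -0.5, -0.5]
opening: 0.229
grasp_force: 0.0
```

Run:
```python
from plan import *
st(); goc(-65,32,205)
f=grab('scene')
g=cv2.inRange(cv2.cvtColor(f['img'],cv2.COLOR_BGR2HSV),(45,90,40),(85,255,255))
n,l,s,ce=cv2.connectedComponentsWithStats(g)
R=np.array([[np.cos(c[2]),np.sin(c[2])],[-np.sin(c[2]),np.cos(c[2])]])
for i in range(1,n):
    if s[i,4]>8: w=px(f,*ce[i],46); print(s[i],ce[i].round(1),w.round(1),(R@(w[:2]-c[:2])).round(1))
cv2.imwrite('pics/s4.png',cv2.resize(f['img'][130:270,240:400],(640,560),interpolation=cv2.INTER_CUBIC))
```

```text
t 12.65 tcp [449.5   5.2 250.2] yaw [ 3.142e+00 -1.000e-03 -3.014e+00] car [-101.3   32.2] F [ 0.2 -0.5 -0.5] open 0.229 0.0 q6 -1.69
yaw -0.0 dpos cm [-3.63 -0.02  4.52] dist 5.8
[385 157   3   8  19] [386.1 160.9] [564.6 304.8  46. ] [ 51.3 314.5]
[322 202   8   9  29] [325.7 205.9] [523.5  12.7  46. ] [-26.9  30. ]
[231 244  12  10  36] [236.7 248.4] [ 419.4 -268.7   46. ] [-166.1 -235.7]
[256 284  14   8  47] [262.3 287.6] [ 562.7 -315.5   46. ] [ -30.  -300.4]
```

View pics/s4.png

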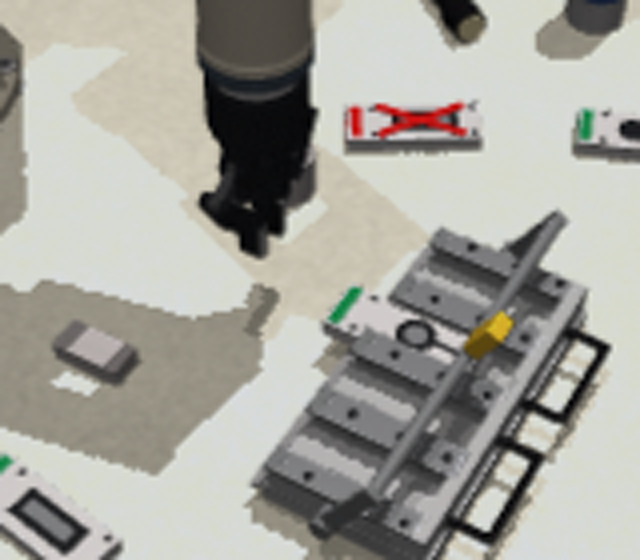

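Insert4 sits in bay2 with its tail proud (345,305). Next: close the fingers and push it home.

>>> {"op": "apply_moves", "data": {"deltas": [{"claw": 1, "delta_pos": [0, 0, 2], "yaw": 0}, {"claw": 1, "delta_pos": [0, 0, 2.3], "yaw": 0}, {"claw": 1, "delta_pos": [-2.5, 0, 0], "yaw": 0}, {"claw": 1, "delta_pos": [-2.5, 0, 0], "yaw": 0}, {"claw": 1, "delta_pos": [-1, 0, 0], "yaw": 0}, {"claw": 1, "delta_pos": [-0.8, 0, 0], "yaw": 0}, {"claw": 1, "delta_pos": [-0.6, 0, 0], "yaw": 0}, {"claw": 1, "delta_pos": [-0.6, 0, 0], "yaw": 0}]}}

```text
clock: 13.7
eef_pos: [529.8, 15.6, 206.9]
tcp_rot: [3.142, -0.001, -3.013]
contact_force: [-1.2, 0.1, -0.5]
opening: -0.001
grasp_force: 0.3
```

```bash
python3 -c "
from plan import *
st()"
```

```text
t 13.7 tcp [529.8  15.6 206.9] yaw [ 3.142e+00 -1.000e-03 -3.013e+00] car [-20.3  32.1] F [-1.2  0.1 -0.5] open -0.001 0.34944064915180206 q6 -1.67
```

>>> {"op": "apply_moves", "data": {"deltas": [{"claw": 1, "delta_pos": [-0.4, 0, 0], "yaw": 0}, {"claw": 1, "delta_pos": [-0.3, 0, 0], "yaw": 0}, {"claw": 1, "delta_pos": [-0.2, 0, 0], "yaw": 0}, {"claw": 1, "delta_pos": [0, 0, 0], "yaw": 0}]}}

```text
clock: 14.2
eef_pos: [537.8, 16.6, 206.8]
tcp_rot: [3.141, -0.003, -3.013]
contact_force: [-4.5, -1.9, 3.4]
opening: 0.005
grasp_force: 2.8
```

>>> {"op": "apply_moves", "data": {"deltas": [{"claw": 1, "delta_pos": [-0.2, 0, 0], "yaw": 0}, {"claw": 1, "delta_pos": [0, 0, 0], "yaw": 0}]}}

```text
clock: 14.45
eef_pos: [538.5, 16.7, 206.5]
tcp_rot: [3.141, -0.007, -3.013]
contact_force: [-10.8, -2.1, 7.8]
opening: 0.002
grasp_force: 5.6
```

>>> {"op": "apply_moves", "data": {"deltas": [{"claw": 1, "delta_pos": [-0.2, 0, 0], "yaw": 0}, {"claw": 1, "delta_pos": [0, 0, 0], "yaw": 0}]}}

```text
clock: 14.7
eef_pos: [539.1, 16.9, 206.2]
tcp_rot: [3.141, -0.011, -3.013]
contact_force: [-16.4, -3.3, 12.4]
opening: 0.002
grasp_force: 8.5
```

Run:
```python
from plan import *
st()
f=grab('scene')
g=cv2.inRange(cv2.cvtColor(f['img'],cv2.COLOR_BGR2HSV),(45,90,40),(85,255,255))
n,l,s,ce=cv2.connectedComponentsWithStats(g)
R=np.array([[np.cos(c[2]),np.sin(c[2])],[-np.sin(c[2]),np.cos(c[2])]])
for i in range(1,n):
    if s[i,4]>4: w=px(f,*ce[i],46); print(s[i],ce[i].round(1),w.round(1),(R@(w[:2]-c[:2])).round(1))
cv2.imwrite('pics/s5.png',cv2.resize(f['img'][170:260,280:400],(800,600),interpolation=cv2.INTER_CUBIC))
```

```text
t 14.7 tcp [539.1  16.9 206.2] yaw [ 3.141 -0.011 -3.013] car [-10.9  32.2] F [-16.4  -3.3  12.4] open 0.002 8.455597758293152 q6 -1.67
[385 157   3   8  19] [386.1 160.9] [564.6 304.8  46. ] [ 51.3 314.5]
[333 206   7   7  25] [335.9 209. ] [555.9  22.   46. ] [ 6.4 35.1]
[231 244  12  10  36] [236.7 248.4] [ 419.4 -268.7   46. ] [-166.1 -235.7]
[256 284  14   8  47] [262.3 287.6] [ 562.7 -315.5   46. ] [ -30.  -300.4]
```

View pics/s5.png

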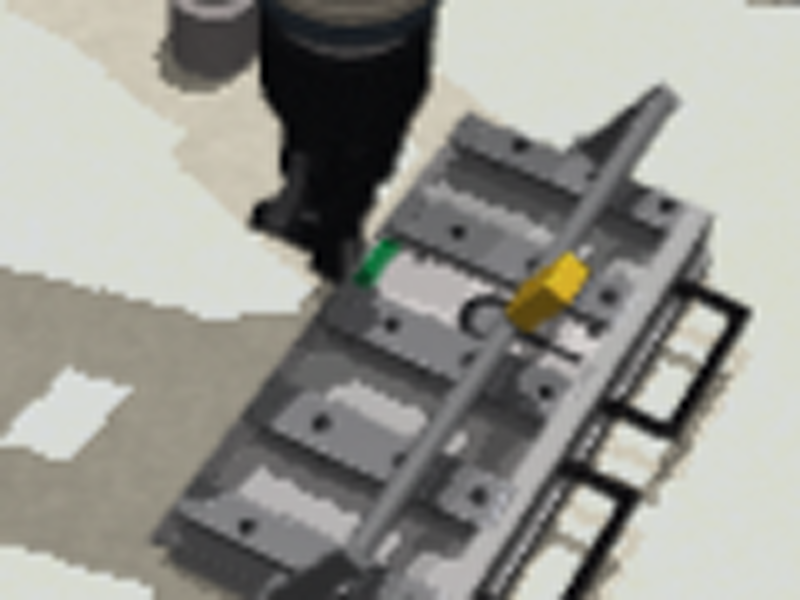

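Insert4 is home: its stripe at (378,262) reads about 6 mm inside, and the push force rose against the stop. Next is insert1.

>>> {"op": "apply_moves", "data": {"deltas": [{"claw": 1, "delta_pos": [2, 0, 0], "yaw": 0}, {"claw": 1, "delta_pos": [4, 0, -3], "yaw": 0}, {"claw": -1, "delta_pos": [3, 0, -4], "yaw": 0}, {"claw": -1, "delta_pos": [0, 0, 0], "yaw": 0.164}, {"claw": -1, "delta_pos": [0, -5.5, 0], "yaw": 0}, {"claw": -1, "delta_pos": [0, -5.5, 0], "yaw": 0}, {"claw": -1, "delta_pos": [0, -5.5, 0], "yaw": 0}, {"claw": -1, "delta_pos": [0, -5.5, 0], "yaw": 0}]}}

```text
clock: 15.75
eef_pos: [445.6, -216.0, 277.4]
tcp_rot: [-3.141, 0.001, 3.106]
contact_force: [0.4, -0.7, -0.1]
opening: 0.996
grasp_force: 0.0
```

```bash
python3 -c "
from plan import *
st(); goi('i1',-49,215)"
```

```text
t 15.75 tcp [ 445.6 -216.   277.4] yaw [-3.141e+00  1.000e-03  3.106e+00] car [-133.4 -186.8] F [ 0.4 -0.7 -0.1] open 0.996 0.0 q6 -1.99
yaw -0.0 dpos cm [ 3.82 -4.21  6.24] dist 8.4
```

>>> {"op": "apply_moves", "data": {"deltas": [{"claw": -1, "delta_pos": [1.9, -2.1, 0], "yaw": 0}, {"claw": -1, "delta_pos": [1.9, -2.1, 3], "yaw": 0}, {"claw": -1, "delta_pos": [0, 0, 3.2], "yaw": 0}, {"claw": -1, "delta_pos": [0, 0, 0], "yaw": 0}]}}

```text
clock: 16.25
eef_pos: [405.3, -254.6, 213.6]
tcp_rot: [3.14, -0.003, 3.105]
contact_force: [-0.6, 0.1, -0.4]
opening: 0.999
grasp_force: 0.0
```

```bash
python3 -c "
from plan import *
st(); goi('i1',-49,178)
f=grab('scene')
for k in ('i1','i2','i3'):print(k,proj(f,W(P[k],[[-55.5,0,16]])))
g=cv2.inRange(cv2.cvtColor(f['img'],cv2.COLOR_BGR2HSV),(45,90,40),(85,255,255))
n,l,s,ce=cv2.connectedComponentsWithStats(g); print(ce[1:][s[1:,4]>4].round(1))
"
```

```text
t 16.25 tcp [ 405.3 -254.6  213.6] yaw [ 3.140e+00 -3.000e-03  3.105e+00] car [-178.3 -219.9] F [-0.6  0.1 -0.4] open 0.999 0.0 q6 -2.1
yaw -0.001 dpos cm [-0.07 -0.21  3.56] dist 3.6
i1 [[236.47427598 248.10637206]]
i2 [[385.45857591 160.51131091]]
i3 [[262.24762222 287.35185554]]
[[386.1 160.9]
 [336.  209. ]
 [236.7 248.4]
 [262.3 287.6]]
```

>>> {"op": "apply_moves", "data": {"deltas": [{"claw": -1, "delta_pos": [0, -0.2, 2], "yaw": 0}, {"claw": -1, "delta_pos": [0, 0, 1.5], "yaw": 0}, {"claw": 1, "delta_pos": [0, 0, 0], "yaw": 0}, {"claw": 1, "delta_pos": [0, 0, 0], "yaw": 0}, {"claw": 1, "delta_pos": [0, 0, 0], "yaw": 0}, {"claw": 1, "delta_pos": [0, 0, 0], "yaw": 0}, {"claw": 1, "delta_pos": [0, 0, 0], "yaw": 0}]}}

```text
clock: 17.18
eef_pos: [406.4, -256.8, 181.1]
tcp_rot: [-3.141, 0.001, 3.106]
contact_force: [-1.7, 2.5, 9.2]
opening: 0.506
grasp_force: 80.0
```

>>> {"op": "apply_moves", "data": {"deltas": [{"claw": 1, "delta_pos": [0, 0, -2], "yaw": 0}, {"claw": 1, "delta_pos": [0, 0, -3], "yaw": 0}, {"claw": 1, "delta_pos": [0, 0, -2], "yaw": 0}, {"claw": 1, "delta_pos": [0, 0, 0], "yaw": 0}]}}

```text
clock: 17.68
eef_pos: [406.6, -257.0, 251.5]
tcp_rot: [-3.14, 0.003, 3.106]
contact_force: [0.8, -0.3, -3.4]
opening: 0.506
grasp_force: 82.4
```

```bash
python3 -c "
from plan import *
st(); goc(-139,-32,248)"
```

```text
t 17.675 tcp [ 406.6 -257.   251.5] yaw [-3.140e+00  3.000e-03  3.106e+00] car [-177.4 -222.4] F [ 0.8 -0.3 -3.4] open 0.506 82.36060380935669 q6 -2.1
yaw -0.164 dpos cm [-3.84 19.04  0.35] dist 19.4
```

>>> {"op": "apply_moves", "data": {"deltas": [{"claw": 1, "delta_pos": [0, 0, 0], "yaw": -0.164}, {"claw": 1, "delta_pos": [-0.8, 3.8, 0], "yaw": 0}, {"claw": 1, "delta_pos": [-0.75, 3.8, 0], "yaw": 0}, {"claw": 1, "delta_pos": [-0.75, 3.8, 0], "yaw": 0}, {"claw": 1, "delta_pos": [-0.75, 3.8, 0], "yaw": 0}, {"claw": 1, "delta_pos": [-0.75, 3.8, 0], "yaw": 0}, {"claw": 1, "delta_pos": [0, 0, 2], "yaw": 0}, {"claw": 1, "delta_pos": [0, 0, 1.8], "yaw": 0}]}}

```text
clock: 18.68
eef_pos: [419.2, -62.7, 210.9]
tcp_rot: [3.141, -0.001, -3.012]
contact_force: [0.1, 0.4, -1.9]
opening: 0.509
grasp_force: 82.5
```

>>> {"op": "apply_moves", "data": {"deltas": [{"claw": 1, "delta_pos": [0, 0, 0], "yaw": 0}]}}

```text
clock: 18.8
eef_pos: [418.5, -63.1, 210.5]
tcp_rot: [3.141, -0.004, -3.013]
contact_force: [-1.1, 0.1, -1.9]
opening: 0.509
grasp_force: 82.5
```

Run:
```python
from plan import *
st(); goc(-139,-32,213)
f=grab('top'); cv2.imwrite('pics/t4.png',cv2.resize(f['img'][160:260,280:400],(720,600),interpolation=cv2.INTER_CUBIC))
```

```text
t 18.8 tcp [418.5 -63.1 210.5] yaw [ 3.141 -0.004 -3.013] car [-140.7  -31.7] F [-1.1  0.1 -1.9] open 0.509 82.45154142379761 q6 -1.85
yaw 0.0 dpos cm [-0.17 -0.03 -0.25] dist 0.3
```

View pics/t4.png

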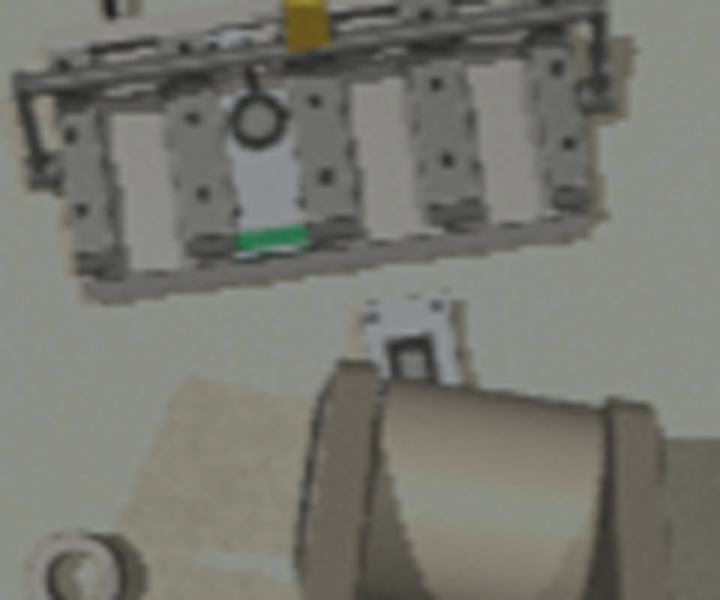

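Insert4's stripe (272,238) is flush. Insert1's nose is centred at (405,311) against the bay1 axis at about (408,311), so I'll shift 1 mm right and slide in.

>>> {"op": "apply_moves", "data": {"deltas": [{"claw": 1, "delta_pos": [0, -0.1, -0.25], "yaw": 0}, {"claw": 1, "delta_pos": [-1.5, 0, 0], "yaw": 0}, {"claw": 1, "delta_pos": [-1.0, 0, 0], "yaw": 0}, {"claw": 1, "delta_pos": [-1.0, 0, 0], "yaw": 0}, {"claw": 1, "delta_pos": [-1.0, 0, 0], "yaw": 0}, {"claw": 1, "delta_pos": [-1.0, 0, 0], "yaw": 0}]}}

```text
clock: 19.6
eef_pos: [474.9, -57.3, 214.4]
tcp_rot: [3.142, -0.0, -3.013]
contact_force: [-0.2, -0.7, -2.4]
opening: 0.506
grasp_force: 82.5
```

>>> {"op": "apply_moves", "data": {"deltas": [{"claw": 1, "delta_pos": [-1.5, 0, 0], "yaw": 0}, {"claw": 1, "delta_pos": [-1.0, 0, 0], "yaw": 0}, {"claw": 1, "delta_pos": [0, 0, 0], "yaw": 0}]}}

```text
clock: 19.98
eef_pos: [499.8, -54.1, 214.4]
tcp_rot: [-3.142, 0.001, -3.013]
contact_force: [-0.5, -0.4, -1.7]
opening: 0.506
grasp_force: 82.4
```

```bash
python3 -c "
from plan import *
st()"
```

```text
t 19.975 tcp [499.8 -54.1 214.4] yaw [-3.142e+00  1.000e-03 -3.013e+00] car [-59.  -33.1] F [-0.5 -0.4 -1.7] open 0.506 82.44244694709778 q6 -1.81
```

>>> {"op": "apply_moves", "data": {"deltas": [{"claw": 1, "delta_pos": [-1.5, 0, 0.1], "yaw": 0}, {"claw": 1, "delta_pos": [-1.5, 0, 0], "yaw": 0}, {"claw": 1, "delta_pos": [-1.3, 0, 0], "yaw": 0}, {"claw": 1, "delta_pos": [0, 0, 0], "yaw": 0}]}}

```text
clock: 20.48
eef_pos: [543.4, -48.1, 213.5]
tcp_rot: [3.141, 0.002, -3.013]
contact_force: [1.0, 6.3, -1.5]
opening: 0.508
grasp_force: 82.5
```

>>> {"op": "apply_moves", "data": {"deltas": [{"claw": -0.3, "delta_pos": [0, 0, 0], "yaw": 0}, {"claw": -0.3, "delta_pos": [0, 0, 0], "yaw": 0}, {"claw": -0.3, "delta_pos": [0, 0, 0], "yaw": 0}, {"claw": -0.3, "delta_pos": [2, 0, 0], "yaw": 0}, {"claw": -0.3, "delta_pos": [2, 0, -1], "yaw": 0}, {"claw": -0.3, "delta_pos": [2, 0, -1], "yaw": 0}, {"claw": 1, "delta_pos": [2, 0, 0], "yaw": 0}, {"claw": 1, "delta_pos": [0, 0, 0], "yaw": 0}]}}

```text
clock: 21.48
eef_pos: [461.3, -59.1, 233.7]
tcp_rot: [3.142, -0.001, -3.014]
contact_force: [0.7, 0.1, 0.3]
opening: 0.232
grasp_force: 0.0
```

```bash
cat >> plan.py <<'E'
def greens(z=46,n_='scene'):
    f=grab(n_)
    g=cv2.inRange(cv2.cvtColor(f['img'],cv2.COLOR_BGR2HSV),(45,90,40),(85,255,255))
    n,l,s,ce=cv2.connectedComponentsWithStats(g); R=np.array([[np.cos(c[2]),np.sin(c[2])],[-np.sin(c[2]),np.cos(c[2])]])
    for i in range(1,n):
        if s[i,4]>5: w=px(f,*ce[i],z); print(s[i,4],ce[i].round(1),'car',(R@(w[:2]-c[:2])).round(1))
    return f
E
python3 -c "
from plan import *
st(); goc(-65,-32,207); greens()"
```

```text
t 21.475 tcp [461.3 -59.1 233.7] yaw [ 3.142e+00 -1.000e-03 -3.014e+00] car [-97.7 -33.2] F [0.7 0.1 0.3] open 0.232 0.0 q6 -1.83
yaw -0.001 dpos cm [-3.27  0.12  2.67] dist 4.2
19 [386.1 160.9] car [ 51.3 314.5]
24 [336. 209.] car [ 6.6 35.3]
32 [317.1 220.6] car [-20.5 -33.7]
47 [262.3 287.6] car [ -30.  -300.4]
```

>>> {"op": "apply_moves", "data": {"deltas": [{"claw": 1, "delta_pos": [0, 0.1, 2.5], "yaw": 0}, {"claw": 1, "delta_pos": [-2.5, 0, 0], "yaw": 0}, {"claw": 1, "delta_pos": [-2.5, 0, 0], "yaw": 0}, {"claw": 1, "delta_pos": [-0.8, 0, 0], "yaw": 0}, {"claw": 1, "delta_pos": [-0.6, 0, 0], "yaw": 0}, {"claw": 1, "delta_pos": [-0.6, 0, 0], "yaw": 0}, {"claw": 1, "delta_pos": [-0.6, 0, 0], "yaw": 0}, {"claw": 1, "delta_pos": [-0.5, 0, 0], "yaw": 0}]}}

```text
clock: 22.52
eef_pos: [542.7, -47.6, 208.5]
tcp_rot: [3.142, -0.0, -3.013]
contact_force: [-1.3, -0.6, -0.8]
opening: -0.003
grasp_force: 0.4
```

>>> {"op": "apply_moves", "data": {"deltas": [{"claw": 1, "delta_pos": [-0.4, 0, 0], "yaw": 0}, {"claw": 1, "delta_pos": [-0.2, 0, 0], "yaw": 0}, {"claw": 1, "delta_pos": [0, 0, 0], "yaw": 0}]}}

```text
clock: 22.9
eef_pos: [546.5, -47.0, 208.1]
tcp_rot: [3.141, -0.006, -3.013]
contact_force: [-9.2, -2.7, 7.1]
opening: -0.003
grasp_force: 5.1
```

>>> {"op": "apply_moves", "data": {"deltas": [{"claw": 1, "delta_pos": [-0.2, 0, 0], "yaw": 0}, {"claw": 1, "delta_pos": [0, 0, 0], "yaw": 0}]}}

```text
clock: 23.15
eef_pos: [547.2, -46.8, 207.8]
tcp_rot: [3.14, -0.01, -3.013]
contact_force: [-16.2, -4.7, 11.7]
opening: 0.002
grasp_force: 8.2
```

```bash
python3 -c "
from plan import *
st(); greens()"
```

```text
t 23.15 tcp [547.2 -46.8 207.8] yaw [ 3.14  -0.01  -3.013] car [-11.1 -32. ] F [-16.2  -4.7  11.7] open 0.002 8.18608671426773 q6 -1.79
19 [386.1 160.9] car [ 51.3 314.5]
24 [336. 209.] car [ 6.6 35.3]
25 [325.4 223.2] car [  6.2 -30. ]
47 [262.3 287.6] car [ -30.  -300.4]
```

Insert1 is home in bay1. Next is insert3.

>>> {"op": "apply_moves", "data": {"deltas": [{"claw": 1, "delta_pos": [2, 0, 0], "yaw": 0}, {"claw": 1, "delta_pos": [4, 0, -3], "yaw": 0}, {"claw": -1, "delta_pos": [0, 0, -4], "yaw": 0.153}, {"claw": -1, "delta_pos": [0, 0, 0], "yaw": 0.153}, {"claw": -1, "delta_pos": [0, 0, 0], "yaw": 0.153}, {"claw": -1, "delta_pos": [0, 0, 0], "yaw": 0.153}, {"claw": -1, "delta_pos": [0, -5, 0], "yaw": 0}, {"claw": -1, "delta_pos": [0, -5, 0], "yaw": 0}]}}

```text
clock: 24.2
eef_pos: [444.3, -143.5, 278.8]
tcp_rot: [3.141, 0.001, 2.66]
contact_force: [-0.2, -0.3, -0.5]
opening: 0.997
grasp_force: 0.0
```

```bash
python3 -c "
from plan import *
st(); goi('i3',-49,220)"
```

```text
t 24.2 tcp [ 444.3 -143.5  278.8] yaw [3.141e+00 1.000e-03 2.660e+00] car [-125.4 -114.7] F [-0.2 -0.3 -0.5] open 0.997 0.0 q6 -1.4
yaw 0.002 dpos cm [-17.33  -9.46   5.88] dist 20.6
```

>>> {"op": "apply_moves", "data": {"deltas": [{"claw": -1, "delta_pos": [-4.4, -2.4, 0], "yaw": 0}, {"claw": -1, "delta_pos": [-4.4, -2.4, 0], "yaw": 0}, {"claw": -1, "delta_pos": [-4.4, -2.4, 0], "yaw": 0}, {"claw": -1, "delta_pos": [-4.1, -2.25, 0], "yaw": 0}, {"claw": -1, "delta_pos": [0, 0, 3], "yaw": 0}, {"claw": -1, "delta_pos": [0, 0, 2.8], "yaw": 0}, {"claw": -1, "delta_pos": [0, 0, 0], "yaw": 0}, {"claw": -1, "delta_pos": [0, 0, 0], "yaw": 0}]}}

```text
clock: 25.2
eef_pos: [554.0, -307.1, 221.4]
tcp_rot: [-3.142, 0.001, 2.658]
contact_force: [0.6, 0.2, -0.0]
opening: 1.001
grasp_force: 0.0
```

```bash
python3 -c "
from plan import *
st(); goi('i3',-49,180); f=greens(); print(proj(f,W(P['i3'],[[-55.5,0,16]])))"
```

```text
t 25.2 tcp [ 554.  -307.1  221.4] yaw [-3.142e+00  1.000e-03  2.658e+00] car [ -37.5 -291. ] F [ 0.6  0.2 -0. ] open 1.001 0.0 q6 -1.6
yaw 0.0 dpos cm [-0.   -0.09  4.14] dist 4.1
19 [386.1 160.9] car [ 51.3 314.5]
24 [336. 209.] car [ 6.6 35.3]
28 [325.5 223.1] car [  6.4 -29.4]
48 [262.2 287.6] car [ -30.1 -300.7]
[[262.24762222 287.35185554]]
```

>>> {"op": "apply_moves", "data": {"deltas": [{"claw": -1, "delta_pos": [0, -0.1, 2.2], "yaw": 0}, {"claw": -1, "delta_pos": [0, 0, 2.0], "yaw": 0}, {"claw": 1, "delta_pos": [0, 0, 0], "yaw": 0}, {"claw": 1, "delta_pos": [0, 0, 0], "yaw": 0}, {"claw": 1, "delta_pos": [0, 0, 0], "yaw": 0}, {"claw": 1, "delta_pos": [0, 0, 0], "yaw": 0}, {"claw": 1, "delta_pos": [0, 0, 0], "yaw": 0}]}}

```text
clock: 26.12
eef_pos: [553.6, -308.0, 179.8]
tcp_rot: [-3.142, 0.002, 2.658]
contact_force: [-1.3, 0.2, 6.3]
opening: 0.514
grasp_force: 81.9
```

>>> {"op": "apply_moves", "data": {"deltas": [{"claw": 1, "delta_pos": [0, 0, -2], "yaw": 0}, {"claw": 1, "delta_pos": [0, 0, -3], "yaw": 0}, {"claw": 1, "delta_pos": [0, 0, -3], "yaw": 0}, {"claw": 1, "delta_pos": [5, 0, 0], "yaw": 0}, {"claw": 1, "delta_pos": [5, 0, 0], "yaw": 0}, {"claw": 1, "delta_pos": [0, 0, 0], "yaw": -0.153}, {"claw": 1, "delta_pos": [0, 0, 0], "yaw": -0.153}, {"claw": 1, "delta_pos": [0, 0, 0], "yaw": -0.153}]}}

```text
clock: 27.12
eef_pos: [464.6, -261.3, 259.9]
tcp_rot: [-3.141, 0.001, 3.122]
contact_force: [0.7, 0.0, -2.6]
opening: 0.507
grasp_force: 81.7
```

```bash
python3 -c "
from plan import *
st(); goc(-139,-97,258)"
```

```text
t 27.125 tcp [ 464.6 -261.3  259.9] yaw [-3.141e+00  1.000e-03  3.122e+00] car [-120.4 -234.1] F [ 0.7  0.  -2.6] open 0.507 81.71945929527283 q6 -2.07
yaw -0.148 dpos cm [ 1.86 13.71  0.19] dist 13.8
```

Grip reference is 179.8, so the entry TCP height is about 212.

>>> {"op": "apply_moves", "data": {"deltas": [{"claw": 1, "delta_pos": [0, 0, 0], "yaw": -0.148}, {"claw": 1, "delta_pos": [0.5, 3.4, 0], "yaw": 0}, {"claw": 1, "delta_pos": [0.5, 3.4, 0], "yaw": 0}, {"claw": 1, "delta_pos": [0.5, 3.4, 0], "yaw": 0}, {"claw": 1, "delta_pos": [0.36, 3.5, 0], "yaw": 0}, {"claw": 1, "delta_pos": [0, 0, 2.5], "yaw": 0}, {"claw": 1, "delta_pos": [0, 0, 2.3], "yaw": 0}, {"claw": 1, "delta_pos": [0, 0, 0], "yaw": 0}]}}

```text
clock: 28.12
eef_pos: [428.9, -127.4, 210.3]
tcp_rot: [3.141, -0.002, -3.018]
contact_force: [-0.4, 0.5, -2.3]
opening: 0.511
grasp_force: 82.1
```

Run:
```python
from plan import *
st(); goc(-139,-97,212)
f=greens(46,'top'); cv2.imwrite('pics/t5.png',cv2.resize(f['img'][160:260,280:400],(720,600),interpolation=cv2.INTER_CUBIC))
```

```text
t 28.125 tcp [ 428.9 -127.4  210.3] yaw [ 3.141e+00 -2.000e-03 -3.018e+00] car [-138.7  -96.7] F [-0.4  0.5 -2.3] open 0.511 82.06511735916138 q6 -1.99
yaw -0.005 dpos cm [ 0.03 -0.03 -0.17] dist 0.2
31 [345.  196.5] car [  4.7 -31.5]
32 [324.4 199.3] car [ 4.7 33.7]
29 [226.9 203. ] car [ 35.1 339.4]
```

View pics/t5.png

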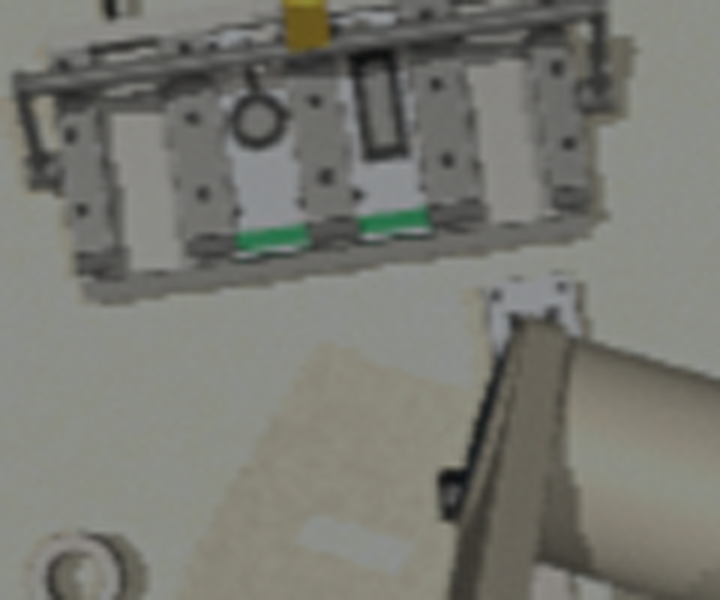

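Insert1 and insert4 are flush. Insert3's nose (530,291) is on bay0's axis, so it can slide in.

>>> {"op": "apply_moves", "data": {"deltas": [{"claw": 1, "delta_pos": [0, 0, -0.25], "yaw": -0.005}, {"claw": 1, "delta_pos": [-1.5, 0, 0], "yaw": 0}, {"claw": 1, "delta_pos": [-1.0, 0, 0], "yaw": 0}, {"claw": 1, "delta_pos": [-1.0, 0, 0], "yaw": 0}, {"claw": 1, "delta_pos": [-1.0, 0, 0], "yaw": 0}, {"claw": 1, "delta_pos": [-1.0, 0, 0], "yaw": 0}, {"claw": 1, "delta_pos": [-1.0, 0, 0], "yaw": 0}]}}

```text
clock: 29.05
eef_pos: [494.4, -119.1, 212.8]
tcp_rot: [3.141, -0.0, -3.013]
contact_force: [0.4, -0.7, -2.1]
opening: 0.507
grasp_force: 82.1
```

```bash
python3 -c "
from plan import *
st()"
```

```text
t 29.05 tcp [ 494.4 -119.1  212.8] yaw [ 3.141 -0.    -3.013] car [-72.7 -96.9] F [ 0.4 -0.7 -2.1] open 0.507 82.10464596748352 q6 -1.94
```

>>> {"op": "apply_moves", "data": {"deltas": [{"claw": 1, "delta_pos": [-1.4, 0, 0], "yaw": 0}, {"claw": 1, "delta_pos": [-1.4, 0, 0.1], "yaw": 0}, {"claw": 1, "delta_pos": [-1.4, 0, 0], "yaw": 0}, {"claw": 1, "delta_pos": [-1.4, 0, 0], "yaw": 0}, {"claw": 1, "delta_pos": [0, 0, 0], "yaw": 0}]}}

```text
clock: 29.68
eef_pos: [550.7, -111.7, 212.0]
tcp_rot: [3.141, 0.001, -3.013]
contact_force: [1.4, 4.1, -2.9]
opening: 0.51
grasp_force: 82.1
```

>>> {"op": "apply_moves", "data": {"deltas": [{"claw": -0.3, "delta_pos": [0, 0, 0], "yaw": 0}, {"claw": -0.3, "delta_pos": [0, 0, 0], "yaw": 0}, {"claw": -0.3, "delta_pos": [0, 0, 0], "yaw": 0}, {"claw": -0.3, "delta_pos": [2, 0, 0], "yaw": 0}, {"claw": -0.3, "delta_pos": [2, 0, -1], "yaw": 0}, {"claw": -0.3, "delta_pos": [2, 0, -1], "yaw": 0}, {"claw": 1, "delta_pos": [2, 0, 0], "yaw": 0}, {"claw": 1, "delta_pos": [0, 0, 0], "yaw": 0}]}}

```text
clock: 30.68
eef_pos: [469.0, -122.5, 232.2]
tcp_rot: [3.141, -0.001, -3.014]
contact_force: [-0.1, -0.5, -0.4]
opening: 0.235
grasp_force: 0.0
```

```bash
python3 -c "
from plan import *
st(); greens(); goc(-47,-96.5,208)"
```

```text
t 30.675 tcp [ 469.  -122.5  232.2] yaw [ 3.141e+00 -1.000e-03 -3.014e+00] car [-98.3 -97. ] F [-0.1 -0.5 -0.4] open 0.235 0.0 q6 -1.96
19 [386.1 160.9] car [ 51.3 314.5]
24 [336. 209.] car [ 6.6 35.3]
28 [325.5 223.1] car [  6.4 -29.4]
33 [305.4 235.2] car [-22.1 -97.8]
yaw -0.001 dpos cm [-5.02  0.07  2.43] dist 5.6
```

>>> {"op": "apply_moves", "data": {"deltas": [{"claw": 1, "delta_pos": [0, 0.05, 2.4], "yaw": 0}, {"claw": 1, "delta_pos": [-2.5, 0, 0], "yaw": 0}, {"claw": 1, "delta_pos": [-2.5, 0, 0], "yaw": 0}, {"claw": 1, "delta_pos": [-0.8, 0, 0], "yaw": 0}, {"claw": 1, "delta_pos": [-0.6, 0, 0], "yaw": 0}, {"claw": 1, "delta_pos": [-0.6, 0, 0], "yaw": 0}, {"claw": 1, "delta_pos": [-0.6, 0, 0], "yaw": 0}, {"claw": 1, "delta_pos": [-0.5, 0, 0], "yaw": 0}]}}

```text
clock: 31.72
eef_pos: [550.5, -111.5, 208.0]
tcp_rot: [-3.142, 0.0, -3.013]
contact_force: [-0.7, -0.1, -0.6]
opening: 0.0
grasp_force: 0.3
```

>>> {"op": "apply_moves", "data": {"deltas": [{"claw": 1, "delta_pos": [-0.4, 0, 0], "yaw": 0}, {"claw": 1, "delta_pos": [-0.3, 0, 0], "yaw": 0}, {"claw": 1, "delta_pos": [0, 0, 0], "yaw": 0}]}}

```text
clock: 32.1
eef_pos: [554.8, -110.8, 207.5]
tcp_rot: [3.14, -0.007, -3.013]
contact_force: [-12.2, -3.8, 8.6]
opening: 0.001
grasp_force: 6.3
```

>>> {"op": "apply_moves", "data": {"deltas": [{"claw": 1, "delta_pos": [-0.2, 0, 0], "yaw": 0}, {"claw": 1, "delta_pos": [0, 0, 0], "yaw": 0}]}}

```text
clock: 32.35
eef_pos: [555.5, -110.6, 207.3]
tcp_rot: [3.14, -0.011, -3.013]
contact_force: [-18.1, -5.5, 14.0]
opening: -0.001
grasp_force: 9.6
```

```bash
python3 -c "
from plan import *
st(); greens()"
```

```text
t 32.35 tcp [ 555.5 -110.6  207.3] yaw [ 3.14  -0.011 -3.013] car [-10.9 -96.3] F [-18.1  -5.5  14. ] open -0.001 9.614803344011307 q6 -1.9
19 [386.1 160.9] car [ 51.3 314.5]
24 [336. 209.] car [ 6.6 35.3]
28 [325.5 223.1] car [  6.4 -29.4]
30 [314.5 238. ] car [  6.1 -93.3]
```

Insert3 is home. Now insert2.

>>> {"op": "apply_moves", "data": {"deltas": [{"claw": 1, "delta_pos": [2, 0, 0], "yaw": 0}, {"claw": 1, "delta_pos": [4, 0, -3], "yaw": 0}, {"claw": -1, "delta_pos": [1, 0, -4], "yaw": -0.18}, {"claw": -1, "delta_pos": [0, 0, 0], "yaw": -0.18}, {"claw": -1, "delta_pos": [1, 5.5, 0], "yaw": 0}, {"claw": -1, "delta_pos": [0, 5.5, 0], "yaw": 0}, {"claw": -1, "delta_pos": [0, 5.5, 0], "yaw": 0}, {"claw": -1, "delta_pos": [0, 5.5, 0], "yaw": 0}]}}

```text
clock: 33.4
eef_pos: [377.1, 71.6, 278.4]
tcp_rot: [-3.141, 0.002, -2.654]
contact_force: [0.0, 0.6, 0.5]
opening: 1.0
grasp_force: 0.0
```

```bash
python3 -c "
from plan import *
st(); goi('i2',-49,220)"
```

```text
t 33.4 tcp [377.1  71.6 278.4] yaw [-3.141e+00  2.000e-03 -2.654e+00] car [-164.6  107.2] F [0.  0.6 0.5] open 1.0 0.0 q6 -1.87
yaw -0.001 dpos cm [-28.12  15.29   5.84] dist 32.5
```

>>> {"op": "apply_moves", "data": {"deltas": [{"claw": -1, "delta_pos": [-4.7, 2.55, 0], "yaw": 0}, {"claw": -1, "delta_pos": [-4.7, 2.55, 0], "yaw": 0}, {"claw": -1, "delta_pos": [-4.7, 2.55, 0], "yaw": 0}, {"claw": -1, "delta_pos": [-4.7, 2.55, 0], "yaw": 0}, {"claw": -1, "delta_pos": [-4.7, 2.55, 0], "yaw": 0}, {"claw": -1, "delta_pos": [-4.6, 2.54, 0], "yaw": 0}, {"claw": -1, "delta_pos": [0, 0, 3], "yaw": 0}, {"claw": -1, "delta_pos": [0, 0, 2.8], "yaw": 0}]}}

```text
clock: 34.4
eef_pos: [554.5, 338.0, 219.3]
tcp_rot: [3.141, 0.001, -2.653]
contact_force: [-0.9, -0.2, -0.5]
opening: 0.997
grasp_force: 0.0
```

```bash
python3 -c "
from plan import *
r.grab_frame('top')
st(); goi('i2',-49,180); f=greens(); print(proj(f,W(P['i2'],[[-55.5,0,16]])))"
```

```text
t 34.45 tcp [553.  336.9 215.5] yaw [-3.141 -0.004 -2.653] car [ 43.8 347.8] F [-2.5 -0.6 -3.1] open 0.999 0.0 q6 -1.51
yaw -0.0 dpos cm [-0.13  0.13  3.55] dist 3.6
6 [385.8 163.2] car [ 55.3 303.5]
24 [336. 209.] car [ 6.6 35.3]
28 [325.5 223.1] car [  6.4 -29.4]
30 [314.5 238. ] car [  6.1 -93.3]
[[385.45857591 160.51131091]]
```

>>> {"op": "apply_moves", "data": {"deltas": [{"claw": -1, "delta_pos": [-0.1, 0.1, 2], "yaw": 0}, {"claw": -1, "delta_pos": [0, 0, 1.6], "yaw": 0}, {"claw": 1, "delta_pos": [0, 0, 0], "yaw": 0}, {"claw": 1, "delta_pos": [0, 0, 0], "yaw": 0}, {"claw": 1, "delta_pos": [0, 0, 0], "yaw": 0}, {"claw": 1, "delta_pos": [0, 0, 0], "yaw": 0}, {"claw": 1, "delta_pos": [0, 0, 0], "yaw": 0}]}}

```text
clock: 35.38
eef_pos: [554.9, 338.7, 185.4]
tcp_rot: [3.142, 0.001, -2.653]
contact_force: [-1.1, -0.4, 5.1]
opening: 0.484
grasp_force: 80.1
```

>>> {"op": "apply_moves", "data": {"deltas": [{"claw": 1, "delta_pos": [0, 0, -2], "yaw": 0}, {"claw": 1, "delta_pos": [0, 0, -3], "yaw": 0}, {"claw": 1, "delta_pos": [0, 0, -3], "yaw": 0}, {"claw": 1, "delta_pos": [5, 0, 0], "yaw": 0}, {"claw": 1, "delta_pos": [5, 0, 0], "yaw": 0}, {"claw": 1, "delta_pos": [5, 0, 0], "yaw": 0}, {"claw": 1, "delta_pos": [0, 0, 0], "yaw": 0.18}, {"claw": 1, "delta_pos": [0, 0, 0], "yaw": 0.18}]}}

```text
clock: 36.38
eef_pos: [421.8, 268.0, 265.6]
tcp_rot: [3.141, 0.002, -3.019]
contact_force: [-0.2, -0.3, -1.2]
opening: 0.487
grasp_force: 81.4
```

```bash
python3 -c "
from plan import *
st(); goc(-139,96,258); f=greens(); 
cv2.imwrite('pics/s6.png',cv2.resize(f['img'][100:250,260:420],(640,600),interpolation=cv2.INTER_CUBIC))"
```

```text
t 36.375 tcp [421.8 268.  265.6] yaw [ 3.141e+00  2.000e-03 -3.019e+00] car [-95.1 296.3] F [-0.2 -0.3 -1.2] open 0.487 81.35814221575856 q6 -1.13
yaw -0.006 dpos cm [  4.39 -20.03   0.76] dist 20.5
24 [336. 209.] car [ 6.6 35.3]
28 [325.5 223.1] car [  6.4 -29.4]
30 [314.5 238. ] car [  6.1 -93.3]
```

View pics/s6.png

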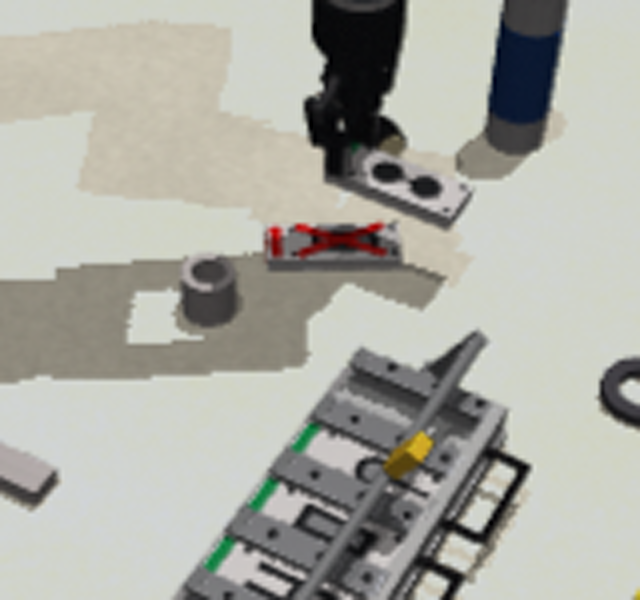

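Insert2 is held (around (400,185) in the crop), but the opening is 0.487 instead of 0.51. That crop was my 15th picture, one over the limit of 14, so I'll view no more and use numbers from here. I'll measure how it sits in the grip from the depth map.

```bash
cat >> plan.py <<'E'
def held(zlo,zhi,cams=('scene','top'),lx=(-5,135),ly=(-45,45)):
    s=r.sense(); t=s['tcp_rot'][2]-np.pi; a=np.array([[np.cos(t),np.sin(t)],[-np.sin(t),np.cos(t)]])
    for n in cams:
        f=grab(n); Q=[]; hsv=cv2.cvtColor(f['img'],cv2.COLOR_BGR2HSV)
        u0,v0=proj(f,[[*s['eef_pos'][:2],(zlo+zhi)/2]])[0]
        for v in range(max(0,int(v0)-45),min(400,int(v0)+60)):
            for u in range(max(0,int(u0)-60),min(640,int(u0)+60)):
                if f['z_map'][v,u]<=0: continue
                w=px(f,u,v); l=a@(w[:2]-s['eef_pos'][:2])
                if lx[0]<l[0]<lx[1] and ly[0]<l[1]<ly[1] and zlo<w[2]<zhi and hsv[v,u,2]>110 : Q.append([*l,w[2]])
        Q=np.array(Q)
        if len(Q)<20: print(n,len(Q)); continue
        A=np.c_[Q[:,:2],np.ones(len(Q))]; k=np.linalg.lstsq(A,Q[:,2],rcond=None)[0]; e=Q[:,2]-A@k; m=abs(e)<6
        k=np.linalg.lstsq(A[m],Q[m,2],rcond=None)[0]
        print(n,len(Q),m.sum(),'slope x,y',k.round(3),'std',(Q[m,2]-A[m]@k).std().round(1),'rect',cv2.minAreaRect(Q[m,:2].astype(np.float32)),'lx',Q[m,0].min().round(),Q[m,0].max().round())
        for x in range(5,125,20):
            b=m&(abs(Q[:,0]-x)<10)
            if b.sum()>4: print('  x',x,'y',Q[b,1].min().round(1),Q[b,1].max().round(1),'z',np.median(Q[b,2]).round(1),b.sum())
E
python3 -c "
from plan import *
held(60,125)"
```

```text
scene 200 174 slope x,y [-3.7000e-02 -1.7000e-02  9.5811e+01] std 1.8 rect ((61.68736267089844, -0.7867927551269531), (48.661865234375, 95.712890625), 89.13423919677734) lx 14.0 110.0
  x 25 y -22.4 20.3 z 95.2 35
  x 45 y -24.5 23.7 z 93.7 28
  x 65 y -23.6 22.4 z 94.1 32
  x 85 y -25.4 22.4 z 92.7 39
  x 105 y -21.6 22.9 z 92.3 37
top 224 220 slope x,y [-5.4000e-02  1.3000e-02  9.6258e+01] std 2.2 rect ((62.83448028564453, 0.21916961669921875), (84.4049072265625, 45.25267028808594), 1.3188532590866089) lx 21.0 105.0
  x 25 y -22.1 -8.8 z 95.0 16
  x 45 y -22.5 12.9 z 93.5 38
  x 65 y -21.6 22.6 z 92.0 46
  x 85 y -21.7 23.2 z 91.7 75
  x 105 y -21.4 23.7 z 90.9 45
```

It's held straight and centred, nose 110 mm ahead, drooping about 0.04 rad, with its underside at TCP−185.6. I'll bring it to bay3.

>>> {"op": "apply_moves", "data": {"deltas": [{"claw": 1, "delta_pos": [1.1, -5, 0], "yaw": -0.006}, {"claw": 1, "delta_pos": [1.1, -5, 0], "yaw": 0}, {"claw": 1, "delta_pos": [1.1, -5, 0], "yaw": 0}, {"claw": 1, "delta_pos": [1.1, -5, 0], "yaw": 0}, {"claw": 1, "delta_pos": [0, 0, 2.2], "yaw": 0}, {"claw": 1, "delta_pos": [0, 0, 2.2], "yaw": 0}, {"claw": 1, "delta_pos": [0, 0, 0], "yaw": 0}]}}

```text
clock: 37.4
eef_pos: [404.6, 63.8, 219.4]
tcp_rot: [-3.142, -0.002, -3.004]
contact_force: [-1.2, -0.1, -2.1]
opening: 0.485
grasp_force: 81.4
```

```bash
python3 -c "
from plan import *
st(); goc(-139,96,220.5); held(28,70)"
```

```text
t 37.4 tcp [404.6  63.8 219.4] yaw [-3.142e+00 -2.000e-03 -3.004e+00] car [-138.3   96. ] F [-1.2 -0.1 -2.1] open 0.485 81.4482000656426 q6 -1.56
yaw 0.009 dpos cm [ 0.07 -0.   -0.11] dist 0.1
scene 220 214 slope x,y [-5.0000e-02 -1.9000e-02  5.0476e+01] std 1.9 rect ((59.48141860961914, -0.7437896728515625), (48.105865478515625, 97.07506561279297), 89.40770721435547) lx 11.0 108.0
  x 5 y -6.8 19.5 z 49.9 7
  x 25 y -23.9 23.7 z 49.4 37
  x 45 y -23.9 23.2 z 48.3 41
  x 65 y -24.9 22.3 z 47.5 38
  x 85 y -23.3 21.4 z 46.1 52
  x 105 y -22.1 22.8 z 45.8 39
top 159 156 slope x,y [-2.5000e-02  2.3000e-02  4.8779e+01] std 2.5 rect ((80.38682556152344, -0.08359718322753906), (49.5473518371582, 45.02811813354492), 1.1750119924545288) lx 55.0 105.0
  x 65 y -22.9 22.0 z 47.2 49
  x 85 y -22.5 22.5 z 46.7 70
  x 105 y -21.9 20.5 z 46.2 37
```

>>> {"op": "apply_moves", "data": {"deltas": [{"claw": 1, "delta_pos": [0, 0, -0.15], "yaw": 0.01}, {"claw": 1, "delta_pos": [-1.5, 0, 0], "yaw": 0}, {"claw": 1, "delta_pos": [-1.0, 0, 0], "yaw": 0}, {"claw": 1, "delta_pos": [-1.0, 0, 0], "yaw": 0}, {"claw": 1, "delta_pos": [-1.0, 0, 0], "yaw": 0}, {"claw": 1, "delta_pos": [-1.0, 0, 0.05], "yaw": 0}], "grip_force": 60}}

```text
clock: 38.25
eef_pos: [460.2, 71.0, 220.9]
tcp_rot: [-3.142, -0.0, -3.017]
contact_force: [0.1, 0.3, -1.8]
opening: 0.486
grasp_force: 81.7
```

```bash
python3 -c "
from plan import *
st(); held(28,70,('scene',))"
```

```text
t 38.25 tcp [460.2  71.  220.9] yaw [-3.142 -0.    -3.017] car [-82.2  96. ] F [ 0.1  0.3 -1.8] open 0.486 81.69422954320908 q6 -1.55
scene 386 310 slope x,y [ 2.1000e-02 -4.5000e-02  4.9197e+01] std 2.6 rect ((73.19264221191406, -2.4767227172851562), (122.85835266113281, 85.2349624633789), 0.27287623286247253) lx 12.0 135.0
  x 5 y -5.4 23.9 z 51.6 8
  x 25 y -24.6 23.4 z 50.6 45
  x 45 y -23.7 20.3 z 49.6 40
  x 65 y -24.3 25.5 z 50.0 38
  x 85 y -42.8 39.6 z 49.6 61
  x 105 y -44.8 40.2 z 52.7 76
```

>>> {"op": "apply_moves", "data": {"deltas": [{"claw": 1, "delta_pos": [-1.0, 0, 0.06], "yaw": 0}, {"claw": 1, "delta_pos": [-1.0, 0, 0.06], "yaw": 0}, {"claw": 1, "delta_pos": [-1.0, 0, 0.06], "yaw": 0}, {"claw": 1, "delta_pos": [0, 0, 0], "yaw": 0}]}}

```text
clock: 38.8
eef_pos: [490.2, 74.7, 219.2]
tcp_rot: [3.142, 0.001, -3.017]
contact_force: [-0.6, 0.3, -1.8]
opening: 0.483
grasp_force: 81.8
```

>>> {"op": "apply_moves", "data": {"deltas": [{"claw": 1, "delta_pos": [-1.0, 0, 0.06], "yaw": 0}, {"claw": 1, "delta_pos": [-1.0, 0, 0.06], "yaw": 0}, {"claw": 1, "delta_pos": [-1.0, 0, 0.06], "yaw": 0}, {"claw": 1, "delta_pos": [-0.4, 0, 0], "yaw": 0}, {"claw": 1, "delta_pos": [0, 0, 0], "yaw": 0}]}}

```text
clock: 39.42
eef_pos: [523.3, 78.9, 217.3]
tcp_rot: [-3.142, 0.0, -3.017]
contact_force: [-0.3, -0.4, -0.8]
opening: 0.483
grasp_force: 82.1
```

```bash
python3 -c "
from plan import *
st(); held(28,70,('scene',)); greens()"
```

```text
t 39.425 tcp [523.3  78.9 217.3] yaw [-3.142  0.    -3.017] car [-18.6  95.7] F [-0.3 -0.4 -0.8] open 0.483 82.05779442563653 q6 -1.55
scene 317 243 slope x,y [ 1.3000e-02 -9.7000e-02  4.9844e+01] std 2.8 rect ((73.39668273925781, 0.3128395080566406), (89.3221435546875, 123.11071014404297), 89.4300765991211) lx 12.0 135.0
  x 5 y -6.4 23.2 z 48.1 8
  x 25 y -36.8 39.8 z 48.4 27
  x 45 y -42.7 39.0 z 54.1 52
  x 65 y -43.6 41.9 z 53.5 67
  x 85 y -44.4 44.9 z 52.7 56
  x 105 y -17.0 7.6 z 48.2 6
23 [335.8 209. ] car [ 6.4 34.8]
27 [325.5 223. ] car [  6.2 -29. ]
30 [314.5 238. ] car [  6.1 -93.3]
```

>>> {"op": "apply_moves", "data": {"deltas": [{"claw": -0.3, "delta_pos": [0, 0, 0], "yaw": 0}, {"claw": -0.3, "delta_pos": [0, 0, 0], "yaw": 0}, {"claw": -0.3, "delta_pos": [0, 0, 0], "yaw": 0}, {"claw": -0.3, "delta_pos": [2, 0, 0], "yaw": 0}, {"claw": -0.3, "delta_pos": [2, 0, -1], "yaw": 0}, {"claw": -0.3, "delta_pos": [2, 0, -1], "yaw": 0}, {"claw": 1, "delta_pos": [2, 0, 0], "yaw": 0}, {"claw": 1, "delta_pos": [0, 0, 0], "yaw": 0}]}}

```text
clock: 40.52
eef_pos: [442.7, 68.8, 237.5]
tcp_rot: [-3.142, -0.001, -3.017]
contact_force: [-0.9, -0.7, 0.2]
opening: 0.231
grasp_force: 0.0
```

```bash
python3 -c "
from plan import *
st(); greens(); greens(46,'top'); goc(-50,96,208)"
```

```text
t 40.525 tcp [442.7  68.8 237.5] yaw [-3.142e+00 -1.000e-03 -3.017e+00] car [-99.9  96.1] F [-0.9 -0.7  0.2] open 0.231 0.0 q6 -1.54
26 [336.4 192.8] car [-24.9  95.9]
24 [336. 209.] car [ 6.6 35.3]
28 [325.5 223.1] car [  6.4 -29.4]
30 [314.5 238. ] car [  6.1 -93.3]
33 [365.5 193.6] car [  4.7 -96.1]
32 [345.  196.5] car [  4.6 -31.4]
33 [324.5 199.3] car [ 4.6 33.3]
24 [306.5 211.3] car [-25.1  94.4]
yaw -0.004 dpos cm [-4.81 -0.    2.96] dist 5.7
```

>>> {"op": "apply_moves", "data": {"deltas": [{"claw": 1, "delta_pos": [0, 0, 1.5], "yaw": 0}, {"claw": 1, "delta_pos": [0, 0, 1.45], "yaw": -0.004}, {"claw": 1, "delta_pos": [-2.5, 0, 0], "yaw": 0}, {"claw": 1, "delta_pos": [-2.5, 0, 0], "yaw": 0}, {"claw": 1, "delta_pos": [-1, 0, 0], "yaw": 0}, {"claw": 1, "delta_pos": [-0.8, 0, 0], "yaw": 0}, {"claw": 1, "delta_pos": [-0.7, 0, 0], "yaw": 0}, {"claw": 1, "delta_pos": [-0.7, 0, 0], "yaw": 0}]}}

```text
clock: 41.62
eef_pos: [525.0, 79.4, 207.8]
tcp_rot: [-3.142, -0.001, -3.013]
contact_force: [-0.9, -0.0, -0.1]
opening: 0.004
grasp_force: 0.3
```

>>> {"op": "apply_moves", "data": {"deltas": [{"claw": 1, "delta_pos": [-0.4, 0, 0], "yaw": 0}, {"claw": 1, "delta_pos": [-0.3, 0, 0], "yaw": 0}, {"claw": 1, "delta_pos": [0, 0, 0], "yaw": 0}]}}

```text
clock: 42.0
eef_pos: [530.2, 80.1, 207.6]
tcp_rot: [-3.142, -0.005, -3.013]
contact_force: [-8.2, -1.2, 5.2]
opening: 0.001
grasp_force: 4.2
```

>>> {"op": "apply_moves", "data": {"deltas": [{"claw": 1, "delta_pos": [-0.2, 0, 0], "yaw": 0}, {"claw": 1, "delta_pos": [0, 0, 0], "yaw": 0}]}}

```text
clock: 42.25
eef_pos: [530.8, 80.1, 207.3]
tcp_rot: [-3.141, -0.009, -3.013]
contact_force: [-13.9, -0.9, 10.8]
opening: 0.002
grasp_force: 7.1
```

```bash
python3 -c "
from plan import *
st(); greens()"
```

```text
t 42.25 tcp [530.8  80.1 207.3] yaw [-3.141 -0.009 -3.013] car [-11.  96.] F [-13.9  -0.9  10.8] open 0.002 7.063719928264618 q6 -1.55
20 [345.6 195.7] car [ 6.6 99.5]
24 [336. 209.] car [ 6.6 35.3]
28 [325.5 223.1] car [  6.4 -29.4]
30 [314.5 238. ] car [  6.1 -93.3]
```

All four are home. Next I'll retreat and go back above the tab to close the bail.

>>> {"op": "apply_moves", "data": {"deltas": [{"claw": 1, "delta_pos": [2, 0, 0], "yaw": 0}, {"claw": 1, "delta_pos": [4, 0, -4], "yaw": 0}, {"claw": -1, "delta_pos": [0, -4.8, -4], "yaw": 0}, {"claw": -1, "delta_pos": [0, -4.8, -4], "yaw": 0}, {"claw": -1, "delta_pos": [0, 0, -4], "yaw": 0}, {"claw": -1, "delta_pos": [0, 0, 0], "yaw": 0}]}}

```text
clock: 43.05
eef_pos: [487.7, -23.0, 371.1]
tcp_rot: [-3.14, 0.006, -3.015]
contact_force: [0.7, 0.4, -0.3]
opening: 0.845
grasp_force: 0.0
```

Run:
```python
from plan import *
st(); R=np.array([[np.cos(c[2]),np.sin(c[2])],[-np.sin(c[2]),np.cos(c[2])]])
for n in('top','scene'):
    f=greens(46,n); h=cv2.cvtColor(f['img'],cv2.COLOR_BGR2HSV); m=cv2.inRange(h,(20,120,60),(35,255,255))
    u0,v0=proj(f,W(c,[[97,0,125]]))[0]
    w=[px(f,u,v) for v in range(int(v0)-12,int(v0)+13) for u in range(int(u0)-12,int(u0)+13) if m[v,u]]
    w=np.array(w); q=np.c_[(w[:,:2]-c[:2])@R.T,w[:,2]]; print(n,len(q),np.median(q,0).round(1),np.percentile(q,5,axis=0).round(1),np.percentile(q,95,axis=0).round(1))
goc(97,0,335)
```

```text
t 43.05 tcp [487.7 -23.  371.1] yaw [-3.14   0.006 -3.015] car [-67.   -0.7] F [ 0.7  0.4 -0.3] open 0.845 0.0 q6 -1.75
7 [527.  151.3] car [  67.8 -619. ]
26 [303.7 202.1] car [ 4.9 99.2]
top 71 [102.    0.2 129.9] [ 91.6  -8.5 112.3] [115.8   9.3 138.5]
20 [345.6 195.7] car [ 6.6 99.5]
24 [336. 209.] car [ 6.6 35.3]
28 [325.5 223.1] car [  6.4 -29.4]
30 [314.5 238. ] car [  6.1 -93.3]
scene 83 [107.4  -7.5 128.7] [ 93.1 -12.7  62.2] [118.5  40.5 138.9]
yaw -0.0 dpos cm [-1.651e+01 -1.000e-02  3.300e+00] dist 16.8
```

>>> {"op": "apply_moves", "data": {"deltas": [{"claw": -1, "delta_pos": [-5.5, 0, 0], "yaw": 0}, {"claw": -1, "delta_pos": [-5.5, 0, 0], "yaw": 0}, {"claw": -1, "delta_pos": [-5.6, 0, 0], "yaw": 0}, {"claw": -1, "delta_pos": [0, 0, 3.5], "yaw": 0}, {"claw": -1, "delta_pos": [0, 0, 2.5], "yaw": 0}, {"claw": -1, "delta_pos": [0, 0, 2.2], "yaw": 0}, {"claw": -1, "delta_pos": [0, 0, 0], "yaw": 0}]}}

```text
clock: 44.02
eef_pos: [650.0, -0.5, 282.3]
tcp_rot: [3.141, -0.006, -3.013]
contact_force: [-0.4, -0.1, -0.4]
opening: 1.001
grasp_force: 0.0
```

```bash
python3 -c "
from plan import *
st()
"
```

```text
t 44.025 tcp [ 6.500e+02 -5.000e-01  2.823e+02] yaw [ 3.141 -0.006 -3.013] car [96.8  0.8] F [-0.4 -0.1 -0.4] open 1.001 0.0 q6 -1.7
```

>>> {"op": "apply_moves", "data": {"deltas": [{"claw": -1, "delta_pos": [-0.2, 0, -0.6], "yaw": 0}, {"claw": 1, "delta_pos": [0, 0, 0], "yaw": 0}, {"claw": 1, "delta_pos": [0, 0, 0], "yaw": 0}, {"claw": 1, "delta_pos": [0, 0, 0], "yaw": 0}, {"claw": 1, "delta_pos": [0, 0, 0], "yaw": 0}, {"claw": 1, "delta_pos": [0, 0, 0], "yaw": 0}, {"claw": 1, "delta_pos": [0, 0, 0], "yaw": 0}], "grip_force": 30}}

```text
clock: 44.9
eef_pos: [653.2, -0.2, 292.4]
tcp_rot: [3.14, 0.0, -3.014]
contact_force: [-2.4, 4.2, 4.6]
opening: 0.244
grasp_force: 32.5
```

```bash
python3 -c "
from plan import *
st(); s=r.sense()
R=np.array([[np.cos(c[2]),np.sin(c[2])],[-np.sin(c[2]),np.cos(c[2])]]); x=(R@(s['eef_pos'][:2]-c[:2]))[0]; z=s['eef_pos'][2]-155
rr=np.hypot(60-x,z-40); a=np.arctan2(z-40,60-x); print(rr,a)
A=np.linspace(a,0,17); X=60-rr*np.cos(A); Z=rr*np.sin(A)
for i in range(16): print((-(X[i+1]-X[i])/10).round(2),(-(Z[i+1]-Z[i])/10).round(2))
"
```

```text
t 44.9 tcp [ 6.532e+02 -2.000e-01  2.924e+02] yaw [ 3.14   0.    -3.014] car [100.1   0.7] F [-2.4  4.2  4.6] open 0.244 32.48258113861084 q6 -1.7
105.35030952329645 1.9614325077949153
1.22 -0.42
1.26 -0.26
1.29 -0.11
1.29 0.05
1.27 0.21
1.24 0.36
1.19 0.51
1.11 0.65
1.03 0.78
0.92 0.9
0.81 1.01
0.68 1.1
0.54 1.17
0.39 1.23
0.24 1.27
0.08 1.29
```

>>> {"op": "apply_moves", "data": {"deltas": [{"claw": 1, "delta_pos": [1.17, 0, -0.4], "yaw": 0}, {"claw": 1, "delta_pos": [1.2, 0, -0.25], "yaw": 0}, {"claw": 1, "delta_pos": [1.23, 0, -0.1], "yaw": 0}, {"claw": 1, "delta_pos": [1.23, 0, 0.05], "yaw": 0}, {"claw": 1, "delta_pos": [1.21, 0, 0.2], "yaw": 0}, {"claw": 1, "delta_pos": [1.18, 0, 0.35], "yaw": 0}, {"claw": 1, "delta_pos": [1.13, 0, 0.49], "yaw": 0}, {"claw": 1, "delta_pos": [1.06, 0, 0.62], "yaw": 0}]}}

```text
clock: 45.9
eef_pos: [560.3, -12.0, 285.0]
tcp_rot: [3.14, 0.003, -3.014]
contact_force: [-5.1, 7.2, 17.2]
opening: 0.24
grasp_force: 31.3
```

```bash
python3 -c "
from plan import *
st()"
```

```text
t 45.9 tcp [560.3 -12.  285. ] yaw [ 3.140e+00  3.000e-03 -3.014e+00] car [6.4 0.9] F [-5.1  7.2 17.2] open 0.24 31.274114549160004 q6 -1.72
```

>>> {"op": "apply_moves", "data": {"deltas": [{"claw": 1, "delta_pos": [1.0, 0, 0.75], "yaw": 0}, {"claw": 1, "delta_pos": [0.9, 0, 0.9], "yaw": 0}, {"claw": 1, "delta_pos": [0.8, 0, 1.0], "yaw": 0}, {"claw": 1, "delta_pos": [0.65, 0, 1.1], "yaw": 0}, {"claw": 1, "delta_pos": [0.5, 0, 1.2], "yaw": 0}, {"claw": 1, "delta_pos": [0.4, 0, 1.25], "yaw": 0}, {"claw": 1, "delta_pos": [0.25, 0, 1.25], "yaw": 0}, {"claw": 1, "delta_pos": [0.1, 0, 1.3], "yaw": 0}]}}

```text
clock: 46.9
eef_pos: [516.2, -17.6, 195.7]
tcp_rot: [3.141, 0.006, -3.014]
contact_force: [-1.3, 12.8, 9.5]
opening: 0.243
grasp_force: 98.7
```

```bash
cat >> plan.py <<'E'
def bar():
    R=np.array([[np.cos(c[2]),np.sin(c[2])],[-np.sin(c[2]),np.cos(c[2])]])
    for n in('top','scene'):
        f=greens(46,n)
        for y in(-140,-120,-70,-55,55,70,120,140):
            for L in([-10,y,46],):
                u,v=proj(f,W(c,[L]))[0]; o=[]
                for d in(-2,-1,0,1,2): 
                    w=px(f,u,v+d); o.append([*(R@(w[:2]-c[:2])).round(0),w[2].round(0)])
                print(n,y,[[int(t) for t in q] for q in o])
E
python3 -c "
from plan import *
st();bar()"
```

```text
t 46.9 tcp [516.2 -17.6 195.7] yaw [ 3.141  0.006 -3.014] car [-38.1   0.9] F [-1.3 12.8  9.5] open 0.243 98.67961764335632 q6 -1.74
7 [527.  151.3] car [  67.8 -619. ]
10 [369.2 193. ] car [   5.1 -108. ]
27 [304. 202.] car [ 5.  98.3]
top -140 [[1, -147, 0], [-3, -146, 3], [-11, -139, 53], [-14, -139, 51], [-17, -137, 59]]
top -120 [[-2, -123, 28], [-7, -120, 51], [-11, -118, 62], [-14, -118, 59], [-18, -117, 62]]
top -70 [[-38, -43, 402], [-40, -43, 407], [-43, -42, 406], [-45, -42, 406], [-44, -44, 373]]
top -55 [[-38, -32, 407], [-41, -32, 408], [-43, -32, 406], [-45, -31, 410], [-47, -31, 407]]
top 55 [[-43, 46, 454], [-45, 46, 459], [-48, 46, 461], [-50, 46, 466], [-52, 47, 468]]
top 70 [[-43, 56, 456], [-45, 56, 459], [-48, 56, 460], [-50, 57, 462], [-53, 57, 471]]
top 120 [[-1, 121, 21], [-8, 119, 53], [-11, 119, 58], [-14, 120, 56], [-17, 120, 54]]
top 140 [[0, 143, 2], [-8, 139, 58], [-11, 139, 59], [-14, 139, 57], [-17, 140, 52]]
20 [345.6 195.7] car [ 6.6 99.5]
24 [336. 209.] car [ 6.6 35.3]
28 [325.5 223.1] car [  6.4 -29.4]
30 [314.5 238. ] car [  6.1 -93.3]
scene -140 [[-8, -143, 61], [-7, -144, 58], [-5, -147, 59], [-4, -149, 57], [-2, -151, 56]]
scene -120 [[-8, -122, 60], [-8, -123, 57], [-7, -124, 53], [-5, -127, 53], [-3, -130, 53]]
scene -70 [[-9, -72, 58], [-8, -73, 55], [-7, -76, 55], [-5, -78, 54], [-4, -80, 51]]
scene -55 [[-10, -55, 56], [-8, -59, 57], [-5, -63, 58], [-4, -65, 57], [-3, -67, 54]]
scene 55 [[-10, 54, 56], [-6, 48, 60], [-7, 49, 54], [-3, 41, 59], [-4, 45, 50]]
scene 70 [[-9, 68, 57], [-9, 67, 54], [-7, 64, 54], [-6, 62, 51], [-23, 97, 2]]
scene 120 [[-9, 116, 59], [-8, 114, 57], [-6, 111, 56], [-4, 108, 55], [-4, 109, 50]]
scene 140 [[-10, 139, 57], [-8, 136, 55], [-6, 132, 55], [-4, 128, 55], [-3, 127, 52]]
```

The bar's top is still about 11 mm high (roughly 0.15 rad). I'll release, then press the tab down with shut fingers.

>>> {"op": "apply_moves", "data": {"deltas": [{"claw": -1, "delta_pos": [0, 0, 0], "yaw": 0}, {"claw": -1, "delta_pos": [0, 0, 0], "yaw": 0}, {"claw": -1, "delta_pos": [0, 0, -3], "yaw": 0}, {"claw": -1, "delta_pos": [0, 0, -4], "yaw": 0}, {"claw": 1, "delta_pos": [0, 0, 0], "yaw": 0}, {"claw": 1, "delta_pos": [0, 0, 0], "yaw": 0}, {"claw": 1, "delta_pos": [0, 0, 0], "yaw": 0}, {"claw": 1, "delta_pos": [0, 0, 0], "yaw": 0}]}}

```text
clock: 48.0
eef_pos: [514.0, -18.8, 263.9]
tcp_rot: [3.141, -0.002, -3.013]
contact_force: [-0.1, -0.2, -0.1]
opening: 0.14
grasp_force: 0.0
```

>>> {"op": "apply_moves", "data": {"deltas": [{"claw": 1, "delta_pos": [0, 0, 0], "yaw": 0}, {"claw": 1, "delta_pos": [0, 0, 1], "yaw": 0}, {"claw": 1, "delta_pos": [0, 0, 1], "yaw": 0}, {"claw": 1, "delta_pos": [0, 0, 1], "yaw": 0}, {"claw": 1, "delta_pos": [0, 0, 0.5], "yaw": 0}, {"claw": 1, "delta_pos": [0, 0, 0.3], "yaw": 0}, {"claw": 1, "delta_pos": [0, 0, 0], "yaw": 0}]}}

```text
clock: 48.88
eef_pos: [514.4, -18.8, 226.6]
tcp_rot: [3.142, -0.0, -3.013]
contact_force: [-0.0, -0.4, 0.9]
opening: 0.001
grasp_force: 0.0
```

```bash
python3 -c "
from plan import *
st()"
```

```text
t 48.875 tcp [514.4 -18.8 226.6] yaw [ 3.142 -0.    -3.013] car [-40.    0.1] F [-0.  -0.4  0.9] open 0.001 0.0 q6 -1.74
```

>>> {"op": "apply_moves", "data": {"deltas": [{"claw": 1, "delta_pos": [0, 0, 0.3], "yaw": 0}, {"claw": 1, "delta_pos": [0, 0, 0.3], "yaw": 0}, {"claw": 1, "delta_pos": [0, 0, 0], "yaw": 0}]}}

```text
clock: 49.25
eef_pos: [514.4, -18.8, 220.7]
tcp_rot: [3.142, -0.0, -3.013]
contact_force: [0.5, 0.4, 0.6]
opening: -0.001
grasp_force: 0.0
```

>>> {"op": "apply_moves", "data": {"deltas": [{"claw": 1, "delta_pos": [0, 0, 0.3], "yaw": 0}, {"claw": 1, "delta_pos": [0, 0, 0], "yaw": 0}]}}

```text
clock: 49.5
eef_pos: [514.5, -18.8, 220.1]
tcp_rot: [-3.142, 0.0, -3.013]
contact_force: [-10.0, 0.9, 35.3]
opening: -0.003
grasp_force: 17.6
```

```bash
python3 -c "
from plan import *
st();bar()" | grep -v "top -[75]\|top [57]"
```

```text
t 49.5 tcp [514.5 -18.8 220.1] yaw [-3.142  0.    -3.013] car [-39.8   0. ] F [-10.    0.9  35.3] open -0.003 17.587761108297855 q6 -1.74
7 [526.9 151.3] car [  67.9 -618.5]
27 [304.3 202. ] car [ 5.  97.5]
top -140 [[1, -147, 1], [-2, -147, -2], [-10, -140, 45], [-13, -140, 46], [-16, -139, 48]]
top -120 [[-2, -123, 30], [-5, -122, 29], [-10, -120, 42], [-13, -120, 46], [-16, -119, 44]]
top 120 [[-2, 121, 24], [-7, 120, 43], [-10, 120, 48], [-13, 120, 45], [-16, 121, 44]]
top 140 [[0, 143, 3], [-7, 140, 45], [-10, 140, 42], [-13, 141, 43], [-16, 141, 47]]
20 [345.6 195.7] car [ 6.6 99.5]
24 [336. 209.] car [ 6.6 35.3]
28 [325.5 223.1] car [  6.4 -29.4]
30 [314.5 238. ] car [  6.1 -93.3]
scene -140 [[-14, -134, 46], [-11, -138, 48], [-11, -139, 45], [-9, -142, 45], [-5, -147, 48]]
scene -120 [[-15, -113, 44], [-11, -118, 48], [-11, -119, 44], [-9, -122, 45], [-7, -125, 44]]
scene -70 [[-15, -62, 43], [-12, -67, 47], [-10, -70, 46], [-9, -72, 43], [-6, -76, 46]]
scene -55 [[-14, -49, 46], [-11, -53, 49], [-8, -58, 50], [-9, -57, 44], [-7, -61, 45]]
scene 55 [[-33, 99, 0], [-12, 59, 46], [-9, 54, 48], [-8, 51, 46], [-7, 49, 45]]
scene 70 [[-13, 76, 48], [-13, 75, 44], [-11, 72, 44], [-8, 67, 45], [-7, 65, 43]]
scene 120 [[-15, 130, 44], [-11, 121, 49], [-9, 118, 49], [-7, 115, 48], [-7, 115, 43]]
scene 140 [[-14, 147, 47], [-12, 144, 46], [-10, 140, 46], [-8, 135, 47], [-6, 132, 46]]
```

The bail is at its stop: bar top about 46 mm, with a hard 35 N rise at tab height 47. I'll retreat and check.

>>> {"op": "apply_moves", "data": {"deltas": [{"claw": 1, "delta_pos": [0, 0, -1], "yaw": 0}, {"claw": 1, "delta_pos": [0, 0, -4], "yaw": 0}, {"claw": 1, "delta_pos": [3, 0, -4], "yaw": 0}, {"claw": 1, "delta_pos": [4, 0, -4], "yaw": 0}, {"claw": 1, "delta_pos": [0, 0, 0], "yaw": 0}, {"claw": 1, "delta_pos": [0, 0, 0], "yaw": 0}]}}

```text
clock: 50.35
eef_pos: [445.2, -27.7, 347.9]
tcp_rot: [-3.141, 0.001, -3.014]
contact_force: [0.9, -0.6, -1.1]
opening: 0.002
grasp_force: 0.0
```

```bash
python3 -c "
from plan import *
st();bar()" | grep -v "top -[75]\|top [57]" | grep -v 'scene -\|scene 7'
```

```text
t 50.35 tcp [445.2 -27.7 347.9] yaw [-3.141e+00  1.000e-03 -3.014e+00] car [-109.7    0. ] F [ 0.9 -0.6 -1.1] open 0.002 0.0 q6 -1.76
32 [365.3 193.7] car [  4.6 -95.6]
31 [345.  196.5] car [  4.7 -31.5]
33 [324.5 199.3] car [ 4.6 33.3]
30 [304.6 201.9] car [ 5.1 96.5]
top -140 [[1, -148, -8], [-2, -147, -1], [-10, -140, 45], [-13, -139, 49], [-16, -139, 45]]
top -120 [[-2, -123, 29], [-5, -123, 28], [-10, -120, 42], [-13, -120, 44], [-16, -119, 47]]
top 120 [[-2, 120, 31], [-6, 120, 41], [-10, 120, 49], [-13, 120, 49], [-16, 121, 47]]
top 140 [[1, 143, 0], [-6, 140, 40], [-10, 140, 41], [-13, 141, 42], [-16, 141, 46]]
20 [345.6 195.7] car [ 6.6 99.5]
24 [336. 209.] car [ 6.6 35.3]
28 [325.5 223.1] car [  6.4 -29.4]
30 [314.5 238. ] car [  6.1 -93.3]
scene 55 [[-33, 98, 0], [-13, 61, 43], [-11, 56, 44], [-8, 52, 45], [-6, 48, 45]]
scene 120 [[-16, 131, 43], [-12, 124, 46], [-10, 120, 46], [-8, 116, 46], [-6, 112, 46]]
scene 140 [[-14, 148, 46], [-11, 141, 50], [-10, 139, 47], [-8, 135, 47], [-6, 133, 45]]
```

```bash
python3 -c "
from rig import r
print(r.sign_off())"
```

```text
the job is handed in; nothing more can be done
None
```

The job is handed in: all four green-striped inserts measured flush in their own bays, the bail is down at its stop, and I never touched the scrap or other parts; no verdict came back, and I viewed 15 pictures, one over the limit of 14.

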